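# Change the vial modules of a bolted heated shaker

## Robot

A 6-joint arm with a two-finger parallel gripper is mounted at the origin on a cart in front of the work surface, level with it; the furniture and walls round the work are solid. World frame = base frame: x ahead of the robot, y to its left, z up, the work surface at z = 0. Lengths are in m, angles in rad, forces in N, time in s.
With the tool pointing down it reaches from about 0.275 to 0.75 m from the base axis. Payload 10.2 kg.
Tool frame: the origin (TCP) lies midway between the tips of the shut fingers; the grasp point (between the pads) lies 19 mm behind it; z points along the fingers, y is the line along which they close (so a half turn about z gives the same grasp; the last joint's range is limited). The gripper opens to 85 mm and grips with 20 to 120 N. Pads are 22 mm wide; open, the fingers measure 114 mm over their backs; the gripper's body (76 mm by 85 mm) begins 54 mm behind the grasp point. The pads swing forward as they close: fully open they stand 13 mm farther back than shut.
Start: joints at [1.027, 0.313, 1.498, -0, 1.331, -0.223], TCP at [0.166, 0.498, 0.231] pointing down, gripper open.
Joint ranges: [-2.94, 2.94], [-0.97, 2.17], [0.19, 2.56], [-1.23, 4.37], [0.02, 3.11], [-2.88, 2.88]. Speed limits (rad/s): [2.39, 2.39, 3.01, 3.14, 3.14, 3.14].

## Interface

Orientations are given as a unit quaternion [w, x, y, z].
In Python, from bench import manip gives the robot as it stands.
- The arm moves only by the shell command python3 -m inch 'ROWS' [FORCE]. ROWS is JSON, a list of rows, each a list of 3 entries, a list of its own where there are three numbers: the finger opening in cm, from 0 to 8.54, then the shift along the tool's x, y, z in cm, then the turn, a rotation vector about the tool's x, y, z in rad. In form: [[jaw, [x, y, z], [wx, wy, wz]], ...]. A call has 1 to 20 rows; each row shifts and turns the commanded pose from where the row before left it, along the tool's axes as they then stand; what a row does not reach is not made up. A row lasts 1/8 s, in which the tool goes at most 62.5 mm and 10.7 degrees, less where a joint would pass 70% of its speed; a pose out of reach is approached as far as the arm can. A call with a gripper value outside its range is refused whole. The fingers move at their own pace and stop on an object; FORCE is the grip in N (left out, the last holds). Time passes only in rows, so rows that do not move let the fingers close. It gives the time, the measured TCP pose, the force, the opening and the grip force at its end, in the units of the state.
- manip.get_obs(): the state, without advancing time (a new reading comes with each control period).
- manip.snapshot(name): name is "scene" or "top" or "wrist"; returns the picture (480x640x3 uint8, red, green, blue); there is no depth.
- manip.camera_params(name): a dict with "fx", "fy", "cx", "cy" (pixels), "dist_coeffs" ([k1, k2, p1, p2, k3] as OpenCV has them; the pictures are not rectified), "position" and "rotation" of the camera in the world; the wrist camera has in their place "T_tool_cam" (4x4, takes a point from camera to tool coordinates, whose origin is the TCP and whose axes are the flange's). Camera axes: x right, y down, z forward; pixel columns grow to the right and rows downward; lengths in m; the calibration is good to about 2 mm. A picture is of the moment at which its call begins: read the wrist's pose just before it. camera_params takes no time and is no camera call.
- manip.close_job(): hands the job in; it is judged then, once.
Trained networks look in the newest picture that a camera, given by its name, has taken for a name from the list of things; names that differ only in an ending like _2 or _b are one class to them, and where a whole thing is asked for, a point or a joint stands for the part that bears it (a point fixed in the world has none). Each returns a list of dicts, best first, with "conf" (0 to 1); they miss things now and then, are a little off and sometimes report something else, mostly with a low value. They report only what shows in the picture. A call takes as long as a camera call. They do not tell look-alikes from the thing itself.
- manip.recognise(camera, thing): "extent" ([left, top, right, bottom] in pixels, round what is visible of it).
The state is a dict: "clock": time; "joint_pos": joint angles; "qd": joint speeds; "joint_efforts": joint torques, N m; "eef_pos": TCP position; "tcp_rot": TCP orientation; "ft_force": force on the tool from outside, world axes, zero at the start; "moment": the same for the moment, N m; "finger_gap": opening from 0.0 (shut) to 1.0 (fully open); "finger_force": force on a finger pad.
Only numpy, scipy, OpenCV 4.12 (cv2) and the standard library are available. Lean on these libraries where they do the work, as an engineer would, in place of code of your own. Each camera call takes 0.05 s, during which the arm holds its last target. There are 200 camera calls.

## Task

The shaking run is over. Draw the bolt and let the spring-loaded hold-down bar swing fully open, stand every finished (red-capped) vial module upright in the tray, and plug every fresh (blue-capped) module fully home into a free socket of the shaker. Then swing the bar down against its spring, keep it held down while you slide the bolt home under its keeper, and let go, so that the bar stays down by itself; do not knock over the beaker or the small amber bottle.

Things in the scene. Friction and masses are not known exactly. Their poses are not given: they have to be found in the camera images.
- shaker: heated vial shaker, white housing 226 mm deep (x), 300 wide (y), fixed; place and yaw vary. Origin: centre of its underside, on the bench; x points to its rear (bar hinge), y to its left, where the bolt's keeper stands. Aluminium platform, top at z = 72 mm, three sockets in a row along y at x = 0
- socket_1 (a point): centre of the mouth of socket 1, level with the platform top; at y = -68 mm in the shaker's frame (sockets 68 mm apart). Hole 67 mm (along shaker x) by 47 mm (y), 22 mm deep. Fully home, a module's block rests on the platform: its origin is 20 mm below this point, the top of its grip 56 mm above
- socket_2 (a point): centre of the mouth of socket 2, level with the platform top; at y = 0 mm in the shaker's frame (sockets 68 mm apart). Hole 67 mm (along shaker x) by 47 mm (y), 22 mm deep. Fully home, a module's block rests on the platform: its origin is 20 mm below this point, the top of its grip 56 mm above
- socket_3 (a point): centre of the mouth of socket 3, level with the platform top; at y = 68 mm in the shaker's frame (sockets 68 mm apart). Hole 67 mm (along shaker x) by 47 mm (y), 22 mm deep. Fully home, a module's block rests on the platform: its origin is 20 mm below this point, the top of its grip 56 mm above
- bar_hinge (a point): middle of the hold-down bar's hinge axis, 85 mm behind the socket row and 136 mm above the bench; the axis runs along the shaker's y
- hold_bar (a joint): angle of the steel hold-down bar (rad): 0 down (stop), grows as its front rises, 1.9 open (stop). Down, its cross bar lies 2 mm above the grips of modules that are home; one not home holds it up. A torsion spring (1.5 N m at 0, 0.3 at 1.9; 10 N at the knob when down) throws it open in about 1 s, damped, when let go. Bolted it rests at up to 0.05
- bolt (a joint): travel of the slide bolt on the bar's front (m): 0 drawn back, 0.025 fully home, sliding to the shaker's +y; stays where left (friction 1.5 N, about 3 N more when loaded by the spring). From 0.012 its 10 mm rod is under the keeper's lip and stops the bar rising; it passes under the lip only with the bar within 0.03 of 0; below 0.010 the bar is free
- bolt_knob (a point): centre of the bolt's red knob: disc of 24 mm diameter, 18 mm thick along the shaker's y (pinch these flat faces; it may turn between the fingers as the bar swings). 151 mm from the hinge axis; at bar 0 it is 66 mm in front of the socket row, 136 mm up, at shaker y = bolt travel; bar open: about 279 mm up. The rod runs 38 mm from it, towards the hinge
- done_1: finished vial module, red caps. Origin: centre of foot's underside, z up. Black plug foot 64 (x) x 44 (y) mm, 20 tall (lowest 4 mm: 60 x 40); on it an aluminium block 80 x 52, up to z 42 mm; in its middle a black lifting grip, 34 mm along x, 12 along y (pinch across y), z 42 to 76 mm; three caps at each end (x +-29), to z 56 mm. 0.14-0.28 kg; half turn about z fits too. 1 or 2 present
- done_2: finished vial module, red caps. Origin: centre of foot's underside, z up. Black plug foot 64 (x) x 44 (y) mm, 20 tall (lowest 4 mm: 60 x 40); on it an aluminium block 80 x 52, up to z 42 mm; in its middle a black lifting grip, 34 mm along x, 12 along y (pinch across y), z 42 to 76 mm; three caps at each end (x +-29), to z 56 mm. 0.14-0.28 kg; half turn about z fits too. 1 or 2 present
- done_3: finished vial module, red caps. Origin: centre of foot's underside, z up. Black plug foot 64 (x) x 44 (y) mm, 20 tall (lowest 4 mm: 60 x 40); on it an aluminium block 80 x 52, up to z 42 mm; in its middle a black lifting grip, 34 mm along x, 12 along y (pinch across y), z 42 to 76 mm; three caps at each end (x +-29), to z 56 mm. 0.14-0.28 kg; half turn about z fits too. 1 or 2 present
- fresh_1: fresh vial module, blue caps. Origin: centre of foot's underside, z up. Black plug foot 64 (x) x 44 (y) mm, 20 tall (lowest 4 mm: 60 x 40); on it an aluminium block 80 x 52, up to z 42 mm; in its middle a black lifting grip, 34 mm along x, 12 along y (pinch across y), z 42 to 76 mm; three caps at each end (x +-29), to z 56 mm. 0.14-0.28 kg; half turn about z fits too. 2 or 3 present
- fresh_2: fresh vial module, blue caps. Origin: centre of foot's underside, z up. Black plug foot 64 (x) x 44 (y) mm, 20 tall (lowest 4 mm: 60 x 40); on it an aluminium block 80 x 52, up to z 42 mm; in its middle a black lifting grip, 34 mm along x, 12 along y (pinch across y), z 42 to 76 mm; three caps at each end (x +-29), to z 56 mm. 0.14-0.28 kg; half turn about z fits too. 2 or 3 present
- fresh_3: fresh vial module, blue caps. Origin: centre of foot's underside, z up. Black plug foot 64 (x) x 44 (y) mm, 20 tall (lowest 4 mm: 60 x 40); on it an aluminium block 80 x 52, up to z 42 mm; in its middle a black lifting grip, 34 mm along x, 12 along y (pinch across y), z 42 to 76 mm; three caps at each end (x +-29), to z 56 mm. 0.14-0.28 kg; half turn about z fits too. 2 or 3 present
- tray: shallow white metal tray, fixed; 160 mm along its x, 240 mm along its y, walls 2 mm thick and 22 mm high, floor 2 mm thick. Origin: centre of its underside, on the bench
- beaker: empty glass beaker, 56 mm wide, 65 mm tall, loose, standing behind the fresh modules; a bystander. Origin: centre of its underside
- amber_bottle: small amber bottle with a white cap, 28 mm wide, 62 mm tall, loose, standing behind the fresh modules; a bystander. Origin: centre of its underside
There are look-alikes about, which are no part of the job. What is shaped like the fresh_1 but turquoise is not meant.

How it is judged:
By the outcome, as a careful person would: the job done as asked, in the order asked, and still so for the second after the job is handed in, with the robot touching nothing.
Of done_1, done_2, done_3 only 1 to 2 are there at a start; the rules pass over those that are not, and their reading is None.
Of fresh_1, fresh_2, fresh_3 only 2 to 3 are there at a start; the rules pass over those that are not, and their reading is None.
At some moment in a run one of fresh_1, fresh_2, fresh_3 may be knocked a few centimetres aside while the robot is not near it.
Once in a run the grip may slacken for a moment while it holds something.
It also fails if it takes over 210 s, if anything falls off the work surface, if the arm or the gripper's body presses on something with over 40 N, if the wrist force passes 120 N, or if a joint passes its speed limit or range.

## Working session

There is one attempt and no reset: what is moved stays moved. The work goes in short steps, Python scripts to look and compute and a shell command to move; the robot and the scene stay as the last step left them, time stands still between calls to the robot, and variables do not carry over. Pictures are saved under pics/ and viewed, at most 14 in all, crops included, and the job is handed in when it is done.

```bash
ls; mkdir -p pics; cat > h.py <<'E'
import numpy as np, cv2
from bench import manip
from scipy.spatial.transform import Rotation as R
def snap(n,f=None):
    im=manip.snapshot(n)
    if f: cv2.imwrite('pics/'+f,im[:,:,::-1])
    return im
def RQ(q): return R.from_quat([q[1],q[2],q[3],q[0]]).as_matrix()
def cam(n,obs=None):
    p=manip.camera_params(n)
    K=np.array([[p['fx'],0,p['cx']],[0,p['fy'],p['cy']],[0,0,1]]);d=np.array(p['dist_coeffs'])
    if n=='wrist':
        o=obs or manip.get_obs(); T=np.array(p['T_tool_cam']);A=RQ(o['tcp_rot'])
        return K,d,A@T[:3,:3],A@T[:3,3]+np.array(o['eef_pos'])
    r=np.array(p['rotation'])
    if r.shape!=(3,3): r=RQ(r)
    return K,d,r,np.array(p['position'])
def pix2w(n,uv,z,c=None):
    K,d,r,t=c or cam(n)
    q=cv2.undistortPoints(np.array(uv,float).reshape(-1,1,2),K,d).reshape(-1,2)
    D=np.c_[q,np.ones(len(q))]@r.T
    return t+D*((z-t[2])/D[:,2])[:,None]
def w2pix(n,P,c=None):
    K,d,r,t=c or cam(n)
    X=(np.array(P,float).reshape(-1,3)-t)@r
    return cv2.projectPoints(X,np.zeros(3),np.zeros(3),K,d)[0].reshape(-1,2)
E
python3 - <<'E'
from h import *
for n in('scene','top'):
    snap(n,n+'0.png'); c=cam(n); print(n,c[3],c[2].round(2).tolist(),c[0][0,0])
    for t in ['shaker','done_1','fresh_1','tray','beaker','amber_bottle','bolt_knob','hold_bar']:
        print(t,[(np.round(e['extent']).astype(int).tolist(),round(e['conf'],2)) for e in manip.recognise(n,t)])
o=manip.get_obs();print(o)
print(np.array(manip.camera_params('wrist')['T_tool_cam']).round(3).tolist())
E
```

```text
pics
scene [-0.38243675 -0.96976067  0.91941437] [[0.75, -0.34, 0.56], [-0.66, -0.38, 0.65], [-0.01, -0.86, -0.51]] 573.2354560062364
shaker [([290, 213, 424, 323], 0.88)]
done_1 [([353, 255, 392, 282], 0.71), ([319, 244, 351, 261], 0.63)]
fresh_1 [([271, 213, 298, 241], 0.9), ([245, 234, 275, 262], 0.68), ([226, 218, 250, 248], 0.66), ([186, 211, 212, 233], 0.56), ([376, 307, 491, 390], 0.36)]
tray [([372, 307, 491, 392], 0.64)]
beaker [([295, 196, 313, 222], 0.59)]
amber_bottle [([324, 207, 335, 222], 0.62), ([299, 195, 313, 220], 0.61), ([247, 235, 274, 261], 0.38)]
bolt_knob []
hold_bar [([314, 229, 356, 249], 0.22)]
top [0.32631179 0.08722034 1.30288127] [[-0.01, -0.99, 0.15], [-1.0, 0.0, -0.02], [0.01, -0.15, -0.99]] 481.9522896337821
shaker [([302, 192, 420, 288], 0.74)]
done_1 [([374, 223, 399, 256], 0.91), ([313, 246, 382, 270], 0.65), ([325, 229, 347, 252], 0.62)]
fresh_1 [([189, 266, 225, 298], 0.86), ([241, 266, 272, 298], 0.81), ([304, 192, 420, 289], 0.71), ([218, 223, 247, 257], 0.66), ([130, 298, 164, 318], 0.6)]
tray [([432, 229, 525, 298], 0.96)]
beaker [([195, 172,
[... 303 characters left out ...]
.23408778e-01]), 'qd': array([ 1.82989467e-04,  1.23724902e-03,  3.77899627e-04, -1.72326818e-04,
       -6.62271028e-05, -2.66275748e-04]), 'joint_efforts': array([ 3.74226656e-04, -4.12165189e+01, -2.59896094e+01, -2.03307959e-04,
        4.69848019e-04, -1.50529036e-05]), 'eef_pos': array([0.16555973, 0.49821374, 0.23130549]), 'tcp_rot': array([2.76235496e-06, 1.59712207e-01, 9.87163619e-01, 1.53497875e-05]), 'ft_force': array([-0.5044906 , -0.19261592,  0.3598847 ]), 'moment': array([ 0.02675327, -0.01303122,  0.00059292]), 'finger_force': 0.0, 'finger_gap': 1.0085469756769383}
[[0.001, -0.962, -0.274, 0.07], [1.0, 0.001, 0.001, -0.0], [-0.0, -0.274, 0.962, -0.142], [0.0, 0.0, 0.0, 1.0]]
```

```bash
python3 - <<'E'
import cv2
a=cv2.imread('pics/top0.png');cv2.imwrite('pics/top0c.png',cv2.resize(a[160:330,120:540],None,fx=1.9,fy=1.9,interpolation=cv2.INTER_CUBIC))
E
```

```text
(no output)
```

View pics/top0c.png

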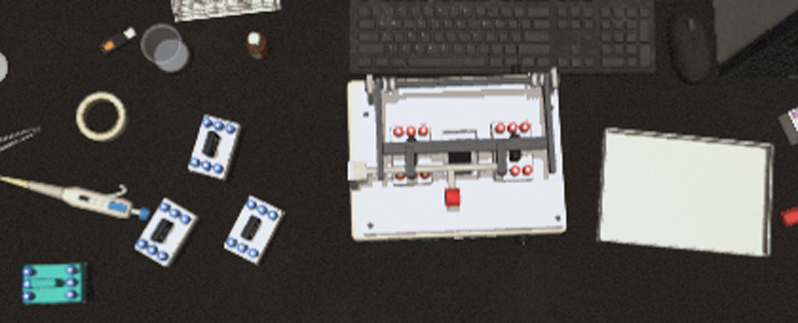

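View pics/scene0.png

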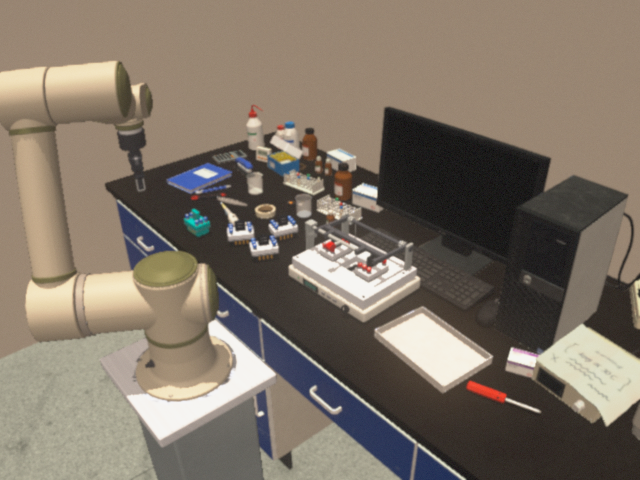

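```bash
python3 - <<'E'
from h import *
def c2o(u,v): return (u/1.9+120, v/1.9+160)
for nm,p,z in [('f1',(213,146),.07),('f2',(167,231),.07),('f3',(255,229),.07),('knob',(452,197),.136),('hingeL',(372,84),.136),('hingeR',(552,78),.136),('d3',(411,150),.1),('d1',(513,150),.1),('tray1',(607,130),.022),('tray2',(773,145),.022),('tray3',(768,254),.022),('tray4',(598,240),.022),('shFL',(354,239),.06),('shFR',(566,231),.06),('beaker',(165,47),0.03),('amber',(257,45),.03),('keyb',(352,70),0.02)]:
    print(nm,pix2w('top',[c2o(*p)],z)[0].round(3))
E
```

```text
f1 [0.533 0.318 0.07 ]
f2 [0.417 0.377 0.07 ]
f3 [0.419 0.259 0.07 ]
knob [ 0.454 -0.002  0.136]
hingeL [0.603 0.1   0.136]
hingeR [ 0.611 -0.136  0.136]
d3 [0.521 0.049 0.1  ]
d1 [ 0.521 -0.087  0.1  ]
tray1 [ 0.562 -0.234  0.022]
tray2 [ 0.54  -0.472  0.022]
tray3 [ 0.384 -0.455  0.022]
tray4 [ 0.405 -0.215  0.022]
shFL [0.406 0.126 0.06 ]
shFR [ 0.415 -0.163  0.06 ]
beaker [0.683 0.397 0.03 ]
amber [0.686 0.266 0.03 ]
keyb [0.651 0.13  0.02 ]
```

```bash
cat >> h.py <<'E'
def pose():
    o=manip.get_obs();A=RQ(o['tcp_rot']);return np.array(o['eef_pos']),A,np.arctan2(-A[1,0],-A[0,0]),o
def plan(P,phi=None,step=4.0):
    p,A,f,o=pose(); phi=f if phi is None else phi
    Rt=np.array([[-np.cos(phi),-np.sin(phi),0],[-np.sin(phi),np.cos(phi),0],[0,0,-1]]).T
    w=R.from_matrix(A.T@Rt).as_rotvec(); s=Rt.T@(np.array(P)-p)*100
    n=max(1,int(np.ceil(np.linalg.norm(s)/step)))
    print('at',p.round(4),'phi %.3f'%f,'turn',w.round(3),'| shift cm',s.round(2),'= %d x'%n,(s/n).round(3),'| t %.1f F'%o['clock'],np.round(o['ft_force'],1),'gap %.3f gf %.1f'%(o['finger_gap'],o['finger_force']))
E
python3 - <<'E'
from h import *
plan([.45,-.02,.36],.03); print(cam('wrist')[0])
E
```

```text
at [0.1656 0.4982 0.2313] phi -0.321 turn [ 0.     0.    -0.351] | shift cm [-26.88 -52.65 -12.87] = 16 x [-1.68  -3.291 -0.804] | t 0.9 F [-0.5 -0.2  0.4] gap 1.009 gf 0.0
[[365.69100457   0.         321.16826424]
 [  0.         365.69100457 242.79322798]
 [  0.           0.           1.        ]]
```

```bash
python3 -m inch '[[8.5,[0,0,-3],[0,0,-0.175]],[8.5,[0,0,-3],[0,0,-0.175]],[8.5,[-1.68,-3.29,-0.43],[0,0,0]],[8.5,[-1.68,-3.29,-0.43],[0,0,0]],[8.5,[-1.68,-3.29,-0.43],[0,0,0]],[8.5,[-1.68,-3.29,-0.43],[0,0,0]],[8.5,[-1.68,-3.29,-0.43],[0,0,0]],[8.5,[-1.68,-3.29,-0.43],[0,0,0]],[8.5,[-1.68,-3.29,-0.43],[0,0,0]],[8.5,[-1.68,-3.29,-0.43],[0,0,0]],[8.5,[-1.68,-3.29,-0.43],[0,0,0]],[8.5,[-1.68,-3.29,-0.43],[0,0,0]],[8.5,[-1.68,-3.29,-0.43],[0,0,0]],[8.5,[-1.68,-3.29,-0.43],[0,0,0]],[8.5,[-1.68,-3.29,-0.43],[0,0,0]],[8.5,[-1.68,-3.29,-0.43],[0,0,0]],[8.5,[-1.68,-3.29,-0.43],[0,0,0]],[8.5,[-1.68,-3.29,-0.43],[0,0,0]],[8.5,[0,0,0],[0,0,0]],[8.5,[0,0,0],[0,0,0]]]'
python3 - <<'E'
from h import *
plan([.45,-.02,.36],.03); snap('wrist','w1.png')
for t in ['bolt_knob','done_1','hold_bar','shaker']: print(t,[(np.round(e['extent']).astype(int).tolist(),round(e['conf'],2)) for e in manip.recognise('wrist',t)])
E
```

```text
clock: 3.4
eef_pos: [0.4493, -0.0196, 0.36]
tcp_rot: [-0.0, -0.015, 1.0, 0.0]
ft_force: [-0.2, -0.3, -0.6]
finger_gap: 1.0
finger_force: 0.0
at [ 0.4493 -0.0196  0.36  ] phi 0.029 turn [ 0.    -0.    -0.001] | shift cm [-0.07 -0.04  0.  ] = 1 x [-0.066 -0.039  0.005] | t 3.4 F [-0.2 -0.3 -0.6] gap 1.000 gf 0.0
bolt_knob [([284, 202, 446, 258], 0.95)]
done_1 [([358, 228, 401, 292], 0.6), ([566, 334, 634, 384], 0.17)]
hold_bar [([209, 205, 447, 356], 0.69)]
shaker [([204, 154, 471, 362], 0.71)]
```

View pics/w1.png

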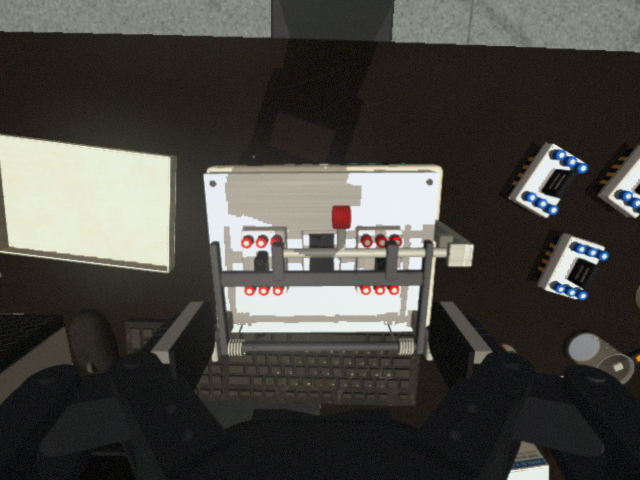

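```bash
python3 - <<'E'
from h import *
c=cam('wrist')
for n,p,z in [('knob',(341.5,216),.140),('knobL',(332,216),.136),('knobR',(351,216),.136),('hingeA',(237,347),.136),('hingeB',(407,346),.136),('d1 caps',(262,241),.11),('d1 capsb',(263,290),.11),('d3',(381,241),.11),('d3b',(380,290),.11),('FL',(205,170),.06),('FR',(441,168),.06),('d1grip',(261,260),.128),('keeper',(460,252),.136)]:
  print(n,pix2w('wrist',[p],z,c)[0].round(4))
E
```

```text
knob [0.4536 0.0014 0.14  ]
knobL [ 0.4547 -0.0081  0.136 ]
knobR [0.4541 0.0113 0.136 ]
hingeA [ 0.6095 -0.11    0.136 ]
hingeB [0.6023 0.0829 0.136 ]
d1 caps [ 0.4909 -0.0839  0.11  ]
d1 capsb [ 0.5498 -0.0836  0.11  ]
d3 [0.4868 0.0486 0.11  ]
d3b [0.5457 0.0519 0.11  ]
FL [ 0.4193 -0.1587  0.06  ]
FR [0.4083 0.1222 0.06  ]
d1grip [ 0.5071 -0.0824  0.128 ]
keeper [0.489  0.1279 0.136 ]
```

```bash
python3 - <<'E'
from h import *
plan([.454,.0015,.119],.036)
E
```

```text
at [ 0.4494 -0.0195  0.3603] phi 0.030 turn [-0.     0.    -0.006] | shift cm [-0.54  2.08 24.13] = 7 x [-0.076  0.298  3.447] | t 3.6 F [ 0.1  0.9 -0.7] gap 0.998 gf 0.0
```

```bash
python3 -m inch '[[6,[-0.1,0.4,3.5],[0,0,-0.006]],[6,[-0.1,0.4,3.5],[0,0,0]],[6,[-0.1,0.4,3.5],[0,0,0]],[6,[-0.1,0.4,3.5],[0,0,0]],[6,[-0.14,0.48,3.0],[0,0,0]],[6,[0,0,2.5],[0,0,0]],[6,[0,0,2.4],[0,0,0]],[6,[0,0,2.2],[0,0,0]],[6,[0,0,0],[0,0,0]],[1.5,[0,0,0],[0,0,0]],[1.5,[0,0,0],[0,0,0]],[1.5,[0,0,0],[0,0,0]],[1.5,[0,0,0],[0,0,0]],[1.5,[0,0,0],[0,0,0]],[1.5,[0,0,0],[0,0,0]]]' 40
python3 - <<'E'
from h import *
plan([.454,.0015,.119],.036);snap('wrist','w2.png')
E
```

```text
clock: 5.52
eef_pos: [0.4546, 0.0008, 0.1194]
tcp_rot: [0.0, -0.018, 1.0, -0.0]
ft_force: [-0.3, -0.0, 4.1]
finger_gap: 0.204
finger_force: 43.5
at [0.4546 0.0008 0.1194] phi 0.035 turn [-0.     0.001 -0.001] | shift cm [0.06 0.08 0.04] = 1 x [0.058 0.076 0.037] | t 5.5 F [-0.3 -0.   4.1] gap 0.204 gf 43.5
```

View pics/w2.png

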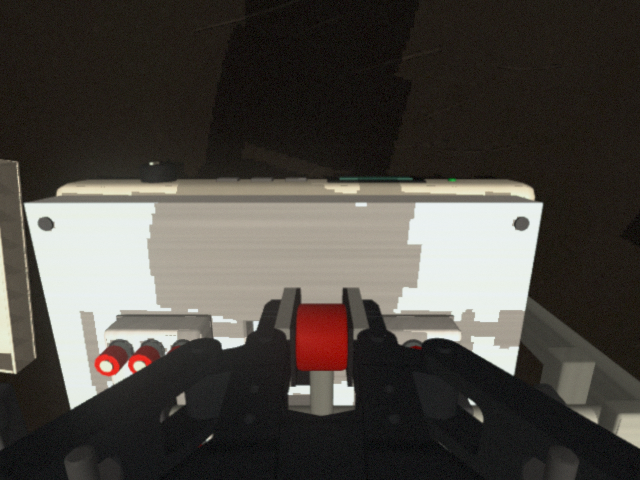

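```bash
python3 -m inch '[[1.5,[0,0,0.2],[0,0,0]],[1.5,[0,0,0.2],[0,0,0]],[1.5,[0,-0.4,0],[0,0,0]],[1.5,[0,-0.4,0],[0,0,0]],[1.5,[0,-0.4,0],[0,0,0]],[1.5,[0,-0.4,0],[0,0,0]],[1.5,[0,-0.4,0],[0,0,0]],[1.5,[0,-0.2,0],[0,0,0]],[1.5,[0,0,0],[0,0,0]]]' 60
```

```text
clock: 6.7
eef_pos: [0.4553, -0.0199, 0.1157]
tcp_rot: [0.001, -0.017, 1.0, 0.001]
ft_force: [-1.4, 10.1, 11.6]
finger_gap: 0.203
finger_force: 61.0
```

```bash
python3 -m inch '[[1.5,[0,0.05,-0.7],[0,0,0]],[1.5,[-0.07,0,-0.8],[0,0,0]],[1.5,[-0.22,0,-1.5],[0,0,0]],[1.5,[-0.37,0,-1.46],[0,0,0]],[1.5,[-0.52,0,-1.42],[0,0,0]],[1.5,[-0.66,0,-1.36],[0,0,0]],[1.5,[-0.79,0,-1.29],[0,0,0]],[1.5,[-0.91,0,-1.2],[0,0,0]],[1.5,[-1.02,0,-1.1],[0,0,0]],[1.5,[-1.12,0,-0.99],[0,0,0]],[1.5,[-1.22,0,-0.88],[0,0,0]],[1.5,[0,0,0],[0,0,0]]]' 40
```

```text
clock: 8.2
eef_pos: [0.5249, -0.0174, 0.2422]
tcp_rot: [0.001, -0.018, 1.0, 0.001]
ft_force: [3.2, 4.3, 3.1]
finger_gap: 0.205
finger_force: 42.2
```

Knob still held through the arc; now let it go, retract and look.

```bash
python3 -m inch '[[6,[0,0,0],[0,0,0]],[6,[0,0,0],[0,0,0]],[6,[0,0,0],[0,0,0]],[6,[0,0,0],[0,0,0]],[6,[0,0,0],[0,0,0]],[6,[0,0,0],[0,0,0]],[6,[0,0,0],[0,0,0]],[6,[0,0,0],[0,0,0]],[6,[0,0,-4],[0,0,0]],[6,[2,0,-4],[0,0,0]],[6,[3,0,-2.5],[0,0,0]],[6,[3,0,0],[0,0,0]],[6,[2.5,0,0],[0,0,0]],[6,[0,0,0],[0,0,0]]]'
python3 - <<'E'
from h import *
plan([.4,-.02,.35],.036);snap('wrist','w3.png')
E
```

```text
clock: 9.95
eef_pos: [0.4184, -0.0219, 0.3477]
tcp_rot: [0.001, -0.017, 1.0, -0.0]
ft_force: [0.6, -0.2, -0.5]
finger_gap: 0.7
finger_force: 0.0
at [ 0.4184 -0.0219  0.3477] phi 0.035 turn [-0.001  0.001 -0.001] | shift cm [ 1.83  0.25 -0.23] = 1 x [ 1.83   0.252 -0.231] | t 9.9 F [ 0.6 -0.2 -0.5] gap 0.700 gf 0.0
```

View pics/w3.png

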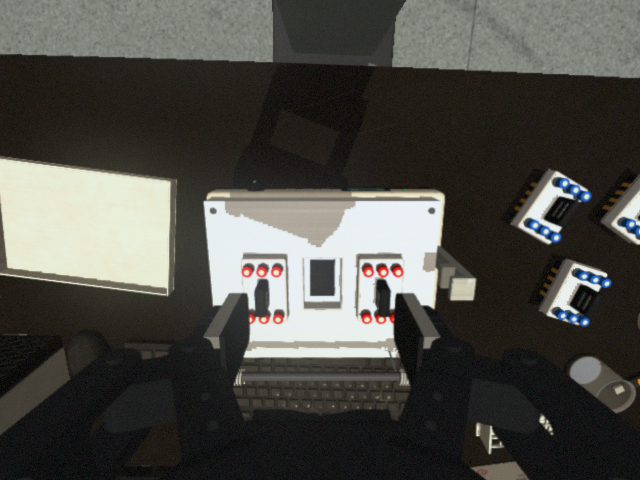

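```bash
python3 - <<'E'
from h import *
import cv2
c=cam('wrist')
im=cv2.imread('pics/w3.png');cv2.imwrite('pics/w3c.png',cv2.resize(im[230:350,200:460],None,fx=3,fy=3,interpolation=cv2.INTER_CUBIC))
o=cam('wrist')
s=np.array([.519,-.017]);a=.036;
r=np.array([[np.cos(a),-np.sin(a)],[np.sin(a),np.cos(a)]])
for y in(-.068,0,.068):
  q=s+r@np.array([0,y]); print(q, w2pix('wrist',[[*q,.072],[*q,.128]],c).round(1).tolist())
g=pix2w('wrist',[(308.5,260),(336.5,260),(336,301.5),(308,301.5)],.072,c);print(g.round(4),g.mean(0))
E
```

```text
[ 0.52144747 -0.08495594] [[266.7, 282.9], [259.2, 302.7]]
[ 0.519 -0.017] [[322.1, 282.9], [322.3, 302.6]]
[0.51655253 0.05095594] [[377.6, 282.8], [385.3, 302.6]]
[[ 0.49   -0.0345  0.072 ]
 [ 0.4888 -0.0008  0.072 ]
 [ 0.5433  0.0012  0.072 ]
 [ 0.5445 -0.0337  0.072 ]] [ 0.51665742 -0.01694007  0.072     ]
```

View pics/w3c.png

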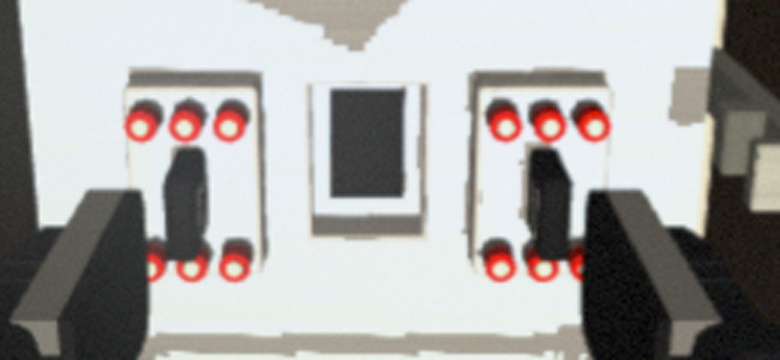

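```bash
python3 - <<'E'
from h import *
plan([.5205,-.0845,.18],.036);plan([.5205,-.0845,.099],.036)
E
```

```text
at [ 0.4191 -0.0219  0.3475] phi 0.035 turn [-0.     0.001 -0.001] | shift cm [-9.91 -6.62 16.75] = 6 x [-1.652 -1.103  2.791] | t 10.0 F [-0.3  0.3 -0.7] gap 0.702 gf 0.0
at [ 0.4191 -0.0219  0.3475] phi 0.035 turn [-0.     0.001 -0.001] | shift cm [-9.91 -6.62 24.85] = 7 x [-1.416 -0.946  3.55 ] | t 10.0 F [-0.3  0.3 -0.7] gap 0.702 gf 0.0
```

```bash
python3 -m inch '[[4.5,[-1.65,-1.1,2.8],[0,0,0]],[4.5,[-1.65,-1.1,2.8],[0,0,0]],[4.5,[-1.65,-1.1,2.8],[0,0,0]],[4.5,[-1.65,-1.1,2.8],[0,0,0]],[4.5,[-1.65,-1.1,2.8],[0,0,0]],[4.5,[-1.65,-1.1,2.75],[0,0,0]],[4.5,[0,0,3],[0,0,0]],[4.5,[0,0,3],[0,0,0]],[4.5,[0,0,2.1],[0,0,0]],[4.5,[0,0,0],[0,0,0]],[1,[0,0,0],[0,0,0]],[1,[0,0,0],[0,0,0]],[1,[0,0,0],[0,0,0]],[1,[0,0,0],[0,0,0]],[1,[0,0,0],[0,0,0]]]' 60
python3 - <<'E'
from h import *
plan([.5205,-.0845,.099],.036);snap('wrist','w4.png')
E
```

```text
clock: 11.88
eef_pos: [0.521, -0.0847, 0.0995]
tcp_rot: [0.001, -0.018, 1.0, -0.0]
ft_force: [0.9, -1.2, 6.7]
finger_gap: 0.132
finger_force: 54.1
at [ 0.521  -0.0847  0.0995] phi 0.035 turn [-0.001  0.002 -0.001] | shift cm [0.05 0.02 0.05] = 1 x [0.048 0.02  0.047] | t 11.9 F [ 0.9 -1.2  6.7] gap 0.132 gf 54.1
```

View pics/w4.png

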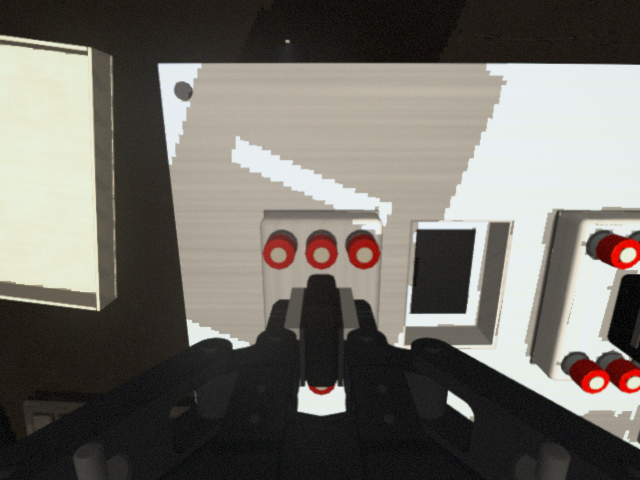

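```bash
cat >> h.py <<'E'
S=np.array([.519,-.017]);YAW=.036
def sh(x,y,s=None,a=YAW):
    s=S if s is None else s
    return s+np.array([[np.cos(a),-np.sin(a)],[np.sin(a),np.cos(a)]])@np.array([x,y])
E
python3 - <<'E'
from h import *
c=cam('wrist')
for x,y,z in [(-.0335,-.0235,.072),(-.0335,.0235,.072),(.0335,.0235,.072),(.0335,-.0235,.072),(-.017,-.068,.128),(.017,-.068,.128),(-.04,-.094,.094),(-.04,-.042,.094)]:
    print(x,y,w2pix('wrist',[[*sh(x,y),z]],c)[0].round(1))
plan([.5205,-.0845,.25],.036)
E
```

```text
-0.0335 -0.0235 [414.2 220.6]
-0.0335 0.0235 [513.  220.7]
0.0335 0.0235 [494.4 345.3]
0.0335 -0.0235 [405.2 345.5]
-0.017 -0.068 [319.8 304.4]
0.017 -0.068 [319.9 389.5]
-0.04 -0.094 [256.7 216.8]
-0.04 -0.042 [383.4 216.8]
at [ 0.521  -0.0847  0.0995] phi 0.035 turn [-0.001  0.002 -0.001] | shift cm [  0.05   0.02 -15.05] = 4 x [ 0.012  0.006 -3.764] | t 11.9 F [ 1.  -1.7  6.9] gap 0.132 gf 54.1
```

```bash
python3 -m inch '[[1,[0,0,-1],[0,0,0]],[1,[0,0,-2],[0,0,0]],[1,[0,0,-3],[0,0,0]],[1,[0,0,-4],[0,0,0]],[1,[0,0,-4],[0,0,0]],[1,[0,0,0],[0,0,0]]]' 80
python3 - <<'E'
from h import *
plan([.478,-.289,.12],.036)
plan([.468,-.399,.12],.036)
E
```

```text
clock: 12.68
eef_pos: [0.521, -0.0845, 0.2413]
tcp_rot: [0.002, -0.018, 1.0, -0.001]
ft_force: [-0.2, -0.6, -3.6]
finger_gap: 0.127
finger_force: 53.4
at [ 0.521  -0.0845  0.2413] phi 0.035 turn [-0.002  0.004 -0.001] | shift cm [  5.03 -20.29  12.13] = 7 x [ 0.719 -2.898  1.733] | t 12.7 F [-0.2 -0.6 -3.6] gap 0.127 gf 53.4
at [ 0.521  -0.0845  0.2413] phi 0.035 turn [-0.002  0.004 -0.001] | shift cm [  6.42 -31.24  12.13] = 9 x [ 0.714 -3.471  1.348] | t 12.7 F [-0.2 -0.6 -3.6] gap 0.127 gf 53.4
```

```bash
python3 -m inch '[[1,[0.7,-3.47,0],[0,0,0]],[1,[0.7,-3.47,0],[0,0,0]],[1,[0.7,-3.47,1.5],[0,0,0]],[1,[0.7,-3.47,1.5],[0,0,0]],[1,[0.7,-3.47,1.5],[0,0,0]],[1,[0.7,-3.47,1.5],[0,0,0]],[1,[0.7,-3.47,2],[0,0,0]],[1,[0.7,-3.47,2],[0,0,0]],[1,[0.8,-3.47,2.1],[0,0,0]],[1,[0,0,3],[0,0,0]],[1,[0,0,2],[0,0,0]],[1,[0,0,1],[0,0,0]],[1,[0,0,0],[0,0,0]]]'
python3 - <<'E'
from h import *
plan([.468,-.399,.049],.036); snap('wrist','w5.png')
E
```

```text
clock: 14.3
eef_pos: [0.467, -0.3982, 0.0567]
tcp_rot: [-0.001, -0.018, 1.0, 0.001]
ft_force: [0.6, -0.1, -2.2]
finger_gap: 0.132
finger_force: 53.5
at [ 0.467  -0.3982  0.0567] phi 0.035 turn [ 0.002 -0.001 -0.001] | shift cm [-0.09 -0.09  0.77] = 1 x [-0.093 -0.088  0.773] | t 14.3 F [ 0.6 -0.1 -2.2] gap 0.132 gf 53.5
```

View pics/w5.png

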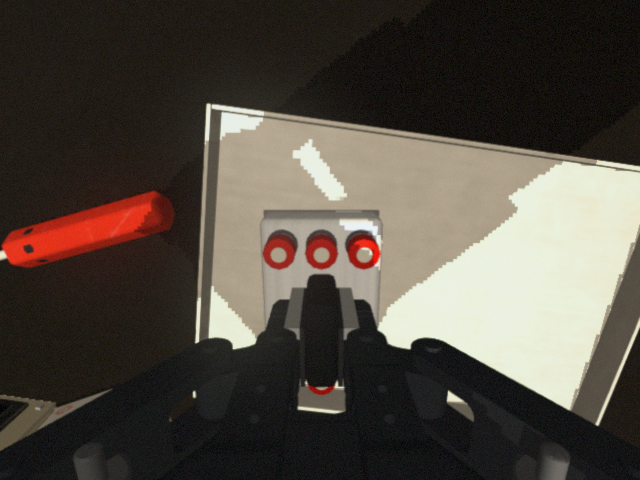

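```bash
python3 -m inch '[[1,[0,0,0.4],[0,0,0]],[1,[0,0,0.3],[0,0,0]],[1,[0,0,0.1],[0,0,0]],[1,[0,0,0],[0,0,0]]]'
```

```text
clock: 14.85
eef_pos: [0.4674, -0.3988, 0.0497]
tcp_rot: [0.0, -0.018, 1.0, -0.0]
ft_force: [-0.2, -0.3, -1.7]
finger_gap: 0.13
finger_force: 53.6
```

```bash
python3 -m inch '[[1,[0,0,0.12],[0,0,0]],[1,[0,0,0],[0,0,0]],[3,[0,0,0],[0,0,0]],[3.5,[0,0,0],[0,0,0]],[3.5,[0,0,0],[0,0,0]],[3.5,[0,0,-2],[0,0,0]],[3.5,[0,0,-4],[0,0,0]],[3.5,[0,0,-4],[0,0,0]],[3.5,[0,0,-5],[0,0,0]],[3.5,[0,0,0],[0,0,0]]]'
python3 - <<'E'
from h import *
print(sh(0,.068))
plan([*sh(0.000,.068),.2],.036)
E
```

```text
clock: 16.1
eef_pos: [0.4684, -0.3999, 0.2025]
tcp_rot: [0.002, -0.018, 1.0, -0.003]
ft_force: [0.2, -0.1, -1.5]
finger_gap: 0.41
finger_force: 0.0
[0.51655253 0.05095594]
at [ 0.4684 -0.3999  0.2025] phi 0.035 turn [-0.006  0.005 -0.001] | shift cm [-6.44 44.88  0.25] = 12 x [-0.536  3.74   0.021] | t 16.1 F [ 0.2 -0.1 -1.5] gap 0.410 gf 0.0
```

```bash
python3 -m inch '[[4.5,[-0.53,3.74,0],[0,0,0]],[4.5,[-0.53,3.74,0],[0,0,0]],[4.5,[-0.53,3.74,0],[0,0,0]],[4.5,[-0.53,3.74,0],[0,0,0]],[4.5,[-0.53,3.74,0],[0,0,0]],[4.5,[-0.53,3.74,0],[0,0,0]],[4.5,[-0.53,3.74,0],[0,0,0]],[4.5,[-0.53,3.74,0],[0,0,0]],[4.5,[-0.53,3.74,0],[0,0,0]],[4.5,[-0.53,3.74,0],[0,0,0]],[4.5,[-0.53,3.74,0],[0,0,0]],[4.5,[-0.53,3.74,0],[0,0,0]],[4.5,[0,0,3.5],[0,0,0]],[4.5,[0,0,3.5],[0,0,0]],[4.5,[0,0,2],[0,0,0]],[4.5,[0,0,0],[0,0,0]]]'
python3 - <<'E'
from h import *
plan([*sh(0.000,.068),.0995],.036)
E
```

```text
clock: 18.1
eef_pos: [0.514, 0.0522, 0.1066]
tcp_rot: [-0.002, -0.018, 1.0, 0.0]
ft_force: [0.8, 1.0, -0.3]
finger_gap: 0.53
finger_force: 0.0
at [0.514  0.0522 0.1066] phi 0.035 turn [ 0.001 -0.004 -0.001] | shift cm [-0.25 -0.13  0.71] = 1 x [-0.248 -0.13   0.714] | t 18.1 F [ 0.8  1.  -0.3] gap 0.530 gf 0.0
```

```bash
python3 -m inch '[[4.5,[-0.2,-0.12,0.7],[0,0,0]],[4.5,[0,0,0],[0,0,0]],[1,[0,0,0],[0,0,0]],[1,[0,0,0],[0,0,0]],[1,[0,0,0],[0,0,0]],[1,[0,0,0],[0,0,0]],[1,[0,0,0],[0,0,0]],[1,[0,0,-1],[0,0,0]],[1,[0,0,-2],[0,0,0]],[1,[0,0,-3],[0,0,0]],[1,[0,0,-4],[0,0,0]],[1,[0,0,-4],[0,0,0]],[1,[0,0,0],[0,0,0]]]' 80
python3 - <<'E'
from h import *
plan([.479,-.289,.12],.036)
E
```

```text
clock: 19.73
eef_pos: [0.518, 0.0509, 0.2442]
tcp_rot: [0.003, -0.018, 1.0, -0.0]
ft_force: [-0.1, -0.2, -3.3]
finger_gap: 0.131
finger_force: 51.1
at [0.518  0.0509 0.2442] phi 0.035 turn [-0.001  0.005 -0.001] | shift cm [  5.13 -33.83  12.42] = 10 x [ 0.513 -3.383  1.242] | t 19.7 F [-0.1 -0.2 -3.3] gap 0.131 gf 51.1
```

```bash
python3 -m inch '[[1,[0.5,-3.38,0],[0,0,0]],[1,[0.5,-3.38,0],[0,0,0]],[1,[0.5,-3.38,0],[0,0,0]],[1,[0.5,-3.38,0],[0,0,0]],[1,[0.5,-3.38,0],[0,0,0]],[1,[0.5,-3.38,0],[0,0,0]],[1,[0.5,-3.38,2],[0,0,0]],[1,[0.5,-3.38,3],[0,0,0]],[1,[0.5,-3.38,3],[0,0,0]],[1,[0.5,-3.38,4],[0,0,0]],[1,[0,0,3],[0,0,0]],[1,[0,0,2.5],[0,0,0]],[1,[0,0,1],[0,0,0]],[1,[0,0,0],[0,0,0]]]'
python3 - <<'E'
from h import *
plan([.479,-.289,.0485],.036)
E
```

```text
clock: 21.48
eef_pos: [0.4788, -0.2883, 0.0559]
tcp_rot: [-0.001, -0.018, 1.0, 0.001]
ft_force: [-0.3, -0.3, -1.0]
finger_gap: 0.125
finger_force: 51.3
at [ 0.4788 -0.2883  0.0559] phi 0.035 turn [ 0.001 -0.001 -0.001] | shift cm [-0.02 -0.07  0.74] = 1 x [-0.016 -0.072  0.737] | t 21.5 F [-0.3 -0.3 -1. ] gap 0.125 gf 51.3
```

```bash
python3 -m inch '[[1,[0,0,0.4],[0,0,0]],[1,[0,0,0.35],[0,0,0]],[1,[0,0,0],[0,0,0]],[3,[0,0,0],[0,0,0]],[3.5,[0,0,0],[0,0,0]],[3.5,[0,0,0],[0,0,0]],[3.5,[0,0,-2],[0,0,0]],[3.5,[0,0,-4],[0,0,0]],[3.5,[0,0,-5],[0,0,0]],[3.5,[0,0,-5],[0,0,0]],[3.5,[0,0,-5],[0,0,0]],[3.5,[0,0,0],[0,0,0]]]'
python3 - <<'E'
from h import *
a=snap('top','t2.png');s=snap('wrist','w6.png')
for t in ['done_1','fresh_1']: print(t,[(np.round(e['extent']).astype(int).tolist(),round(e['conf'],2)) for e in manip.recognise('top',t)])
b=cv2.resize(a[160:330,120:540],(800,324),interpolation=cv2.INTER_CUBIC)[:,:,::-1]
w=cv2.resize(s,(364,273))[:,:,::-1]; cv=np.zeros((600,800,3),np.uint8);cv[:324]=b;cv[325:598,:364]=w;cv2.imwrite('pics/c6.png',cv)
plan([.42,.30,.28],0)
E
```

```text
clock: 22.98
eef_pos: [0.4801, -0.2894, 0.2626]
tcp_rot: [0.003, -0.018, 1.0, -0.003]
ft_force: [-0.1, 0.3, -0.5]
finger_gap: 0.409
finger_force: 0.0
done_1 [([451, 243, 473, 271], 0.6)]
fresh_1 [([216, 223, 247, 256], 0.93), ([135, 297, 162, 321], 0.93), ([189, 265, 225, 301], 0.63), ([239, 266, 271, 297], 0.63)]
at [ 0.4788 -0.2884  0.2574] phi 0.035 turn [ 0.002 -0.002  0.035] | shift cm [ 5.88 58.84 -2.26] = 15 x [ 0.392  3.922 -0.151] | t 23.2 F [-0.7 -0.7 -0.8] gap 0.411 gf 0.0
```

View pics/c6.png

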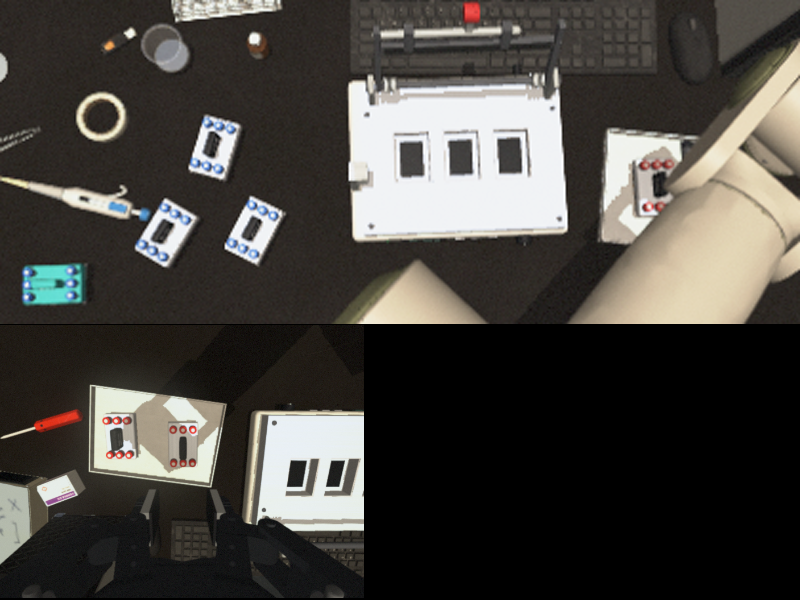

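```bash
python3 -m inch '[[3.5,[0.4,3.9,-0.5],[0,0,0]],[3.5,[0.4,3.9,-0.5],[0,0,0]],[3.5,[0.4,3.9,-0.5],[0,0,0]],[3.5,[0.4,3.9,-0.5],[0,0,0]],[3.5,[0.4,3.9,-0.5],[0,0,0]],[3.5,[0.4,3.9,-0.5],[0,0,0]],[3.5,[0.4,3.9,-0.5],[0,0,0]],[3.5,[0.4,3.9,-0.5],[0,0,0]],[3.5,[0.4,3.9,0],[0,0,0]],[3.5,[0.4,3.9,0],[0,0,0]],[3.5,[0.4,3.9,0],[0,0,0]],[3.5,[0.4,3.9,0],[0,0,0]],[3.5,[0.4,3.9,0],[0,0,0]],[3.5,[0.4,3.9,0],[0,0,0]],[3.5,[0.4,3.9,0],[0,0,0]],[3.5,[0,0,0],[0,0,0.145]],[3.5,[0,0,0],[0,0,0.145]],[3.5,[0,0,0],[0,0,0.145]],[3.5,[0,0,0],[0,0,0]]]'
python3 - <<'E'
from h import *
plan([.42,.30,.28],-.4);snap('wrist','w7.png')
print([(np.round(e['extent']).astype(int).tolist(),round(e['conf'],2)) for e in manip.recognise('wrist','fresh_1')])
E
```

```text
clock: 25.55
eef_pos: [0.3984, 0.2938, 0.2979]
tcp_rot: [-0.001, 0.198, 0.98, -0.001]
ft_force: [0.6, -0.3, 0.6]
finger_gap: 0.41
finger_force: 0.0
at [0.3984 0.2938 0.2979] phi -0.399 turn [-0.001 -0.001  0.001] | shift cm [-1.75  1.41  1.79] = 1 x [-1.75   1.415  1.786] | t 25.6 F [ 0.6 -0.3  0.6] gap 0.410 gf 0.0
[([377, 149, 439, 225], 0.97), ([364, 264, 415, 328], 0.83), ([475, 24, 576, 112], 0.73), ([287, 193, 333, 267], 0.62)]
```

View pics/w7.png

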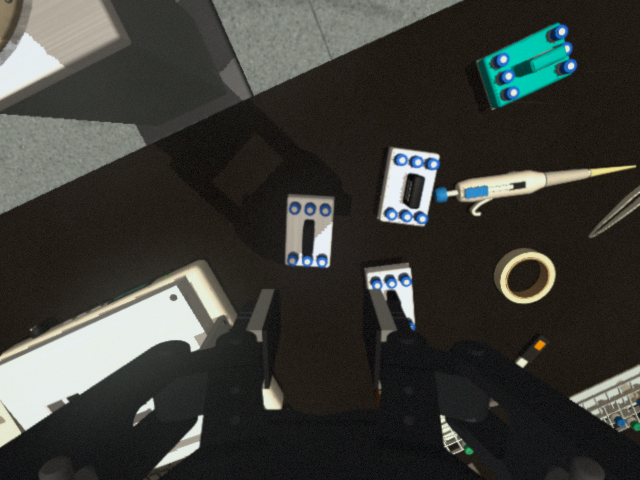

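```bash
cat >> h.py <<'E'
def fresh(im,c,z=.056,cam_='wrist'):
    hsv=cv2.cvtColor(im,cv2.COLOR_RGB2HSV)
    m=cv2.inRange(hsv,(100,120,70),(125,255,255))
    m=cv2.morphologyEx(m,cv2.MORPH_CLOSE,np.ones((3,3),np.uint8))
    cs,_=cv2.findContours(m,cv2.RETR_EXTERNAL,cv2.CHAIN_APPROX_NONE)
    pts=[(x+w/2-.5,y+h/2-.5) for x,y,w,h in map(cv2.boundingRect,cs) if w>=5 and h>=5]
    P=pix2w(cam_,pts,z,c)[:,:2]; used=set(); out=[]
    for i in range(len(P)):
        if i in used: continue
        g=[i]
        for j in g:
            g+= [k for k in range(len(P)) if k not in g and np.linalg.norm(P[k]-P[j])<.022]
        used|=set(g); out.append(P[g])
    return out,np.array(pts)
def show(out):
    for G in out: print(len(G),'mean',G.mean(0).round(4),G.round(3).tolist())
E
python3 - <<'E'
from h import *
im=cv2.imread('pics/w7.png')[:,:,::-1]
out,p=fresh(im,cam('wrist'));show(out);print(p.round(0).tolist())
E
```

```text
1 mean [0.8027 0.5414] [[0.803, 0.541]]
1 mean [0.5673 0.3379] [[0.567, 0.338]]
3 mean [0.507  0.3334] [[0.502, 0.317], [0.508, 0.333], [0.512, 0.35]]
3 mean [0.4475 0.2558] [[0.454, 0.271], [0.448, 0.256], [0.44, 0.241]]
1 mean [0.442  0.3743] [[0.442, 0.374]]
3 mean [0.395  0.2815] [[0.402, 0.296], [0.395, 0.281], [0.388, 0.267]]
1 mean [0.4341 0.4155] [[0.434, 0.415]]
1 mean [0.4453 0.4506] [[0.445, 0.451]]
1 mean [0.3962 0.4103] [[0.396, 0.41]]
1 mean [0.3838 0.3885] [[0.384, 0.388]]
3 mean [0.3484 0.5097] [[0.365, 0.51], [0.348, 0.51], [0.332, 0.509]]
3 mean [0.346  0.5686] [[0.362, 0.568], [0.346, 0.571], [0.33, 0.567]]
[[620.0, 421.0], [412.0, 325.0], [376.0, 283.0], [391.0, 282.0], [406.0, 280.0], [322.0, 262.0], [307.0, 262.0], [292.0, 260.0], [406.0, 216.0], [325.0, 210.0], [310.0, 209.0], [294.0, 208.0], [441.0, 194.0], [476.0, 192.0], [425.0, 162.0], [401.0, 160.0], [511.0, 93.0], [507.0, 76.0], [568.0, 66.0], [501.0, 60.0], [567.0, 48.0], [560.0, 32.0]]
```

```bash
python3 - <<'E'
from h import *
plan([.4213,.2687,.048],-.455)
E
```

```text
at [0.3985 0.2938 0.2983] phi -0.397 turn [-0.001 -0.001  0.058] | shift cm [-3.16 -1.25 25.03] = 7 x [-0.451 -0.179  3.575] | t 25.6 F [-0.1 -0.2 -0. ] gap 0.411 gf 0.0
```

```bash
python3 -m inch '[[4.5,[0,0,1],[0,0,0.058]],[4.5,[-0.63,-0.25,3.5],[0,0,0]],[4.5,[-0.63,-0.25,3.5],[0,0,0]],[4.5,[-0.63,-0.25,3.5],[0,0,0]],[4.5,[-0.63,-0.25,3.5],[0,0,0]],[4.5,[-0.63,-0.25,3.5],[0,0,0]],[4.5,[0,0,3],[0,0,0]],[4.5,[0,0,2.5],[0,0,0]],[4.5,[0,0,1],[0,0,0]],[4.5,[0,0,0],[0,0,0]]]' 60
python3 - <<'E'
from h import *
plan([.4213,.2687,.048],-.455); c=cam('wrist'); im=snap('wrist','w8.png')
out,p=fresh(im,c);show(out[:4])
E
```

```text
clock: 26.9
eef_pos: [0.4212, 0.2687, 0.0488]
tcp_rot: [-0.0, 0.226, 0.974, -0.0]
ft_force: [0.4, -0.1, 1.2]
finger_gap: 0.529
finger_force: 0.0
at [0.4212 0.2687 0.0488] phi -0.457 turn [-0.001 -0.    -0.002] | shift cm [-0.01  0.    0.08] = 1 x [-0.006  0.004  0.078] | t 26.9 F [ 0.4 -0.1  1.2] gap 0.529 gf 0.0
1 mean [0.5038 0.3266] [[0.504, 0.327]]
3 mean [0.4462 0.2558] [[0.45, 0.254], [0.452, 0.271], [0.437, 0.242]]
1 mean [0.44   0.3712] [[0.44, 0.371]]
3 mean [0.3941 0.2815] [[0.401, 0.296], [0.394, 0.282], [0.387, 0.267]]
```

```bash
python3 -m inch '[[1,[0,0,0],[0,0,0]],[1,[0,0,0],[0,0,0]],[1,[0,0,0],[0,0,0]],[1,[0,0,0],[0,0,0]],[1,[0,0,0],[0,0,0]],[1,[0,0,-2],[0,0,0]],[1,[0,0,-4],[0,0,0]],[1,[0,0,-4],[0,0,0]],[1,[0,0,-4],[0,0,0]],[1,[0,0,-4],[0,0,0]],[1,[0,0,-1],[0,0,0]],[1,[0,0,0],[0,0,0]]]' 80
python3 - <<'E'
from h import *
plan([*sh(0,-.068),.24],.036)
E
```

```text
clock: 28.45
eef_pos: [0.421, 0.2686, 0.238]
tcp_rot: [-0.0, 0.227, 0.974, -0.0]
ft_force: [-0.4, -0.3, -2.3]
finger_gap: 0.129
finger_force: 51.4
at [0.421  0.2686 0.238 ] phi -0.458 turn [-0.001 -0.001 -0.494] | shift cm [ -8.77 -35.7   -0.2 ] = 10 x [-0.877 -3.57  -0.02 ] | t 28.4 F [-0.4 -0.3 -2.3] gap 0.129 gf 51.4
```

```bash
python3 -m inch '[[1,[0,0,0],[0,0,-0.165]],[1,[0,0,0],[0,0,-0.165]],[1,[0,0,0],[0,0,-0.165]],[1,[-0.88,-3.57,0],[0,0,0]],[1,[-0.88,-3.57,0],[0,0,0]],[1,[-0.88,-3.57,0],[0,0,0]],[1,[-0.88,-3.57,0],[0,0,0]],[1,[-0.88,-3.57,0],[0,0,0]],[1,[-0.88,-3.57,0],[0,0,0]],[1,[-0.88,-3.57,0],[0,0,0]],[1,[-0.88,-3.57,0],[0,0,0]],[1,[-0.88,-3.57,0],[0,0,0]],[1,[-0.88,-3.57,0],[0,0,0]],[1,[0,0,3.5],[0,0,0]],[1,[0,0,3.5],[0,0,0]],[1,[0,0,2],[0,0,0]],[1,[0,0,0],[0,0,0]],[1,[0,0,0],[0,0,0]]]'
python3 - <<'E'
from h import *
plan([*sh(0,-.068),.0995],.036); snap('wrist','w9.png')
E
```

```text
clock: 30.7
eef_pos: [0.5226, -0.0847, 0.149]
tcp_rot: [-0.0, -0.019, 1.0, 0.0]
ft_force: [0.5, -0.7, -3.0]
finger_gap: 0.129
finger_force: 51.6
at [ 0.5226 -0.0847  0.149 ] phi 0.037 turn [ 0.    -0.     0.001] | shift cm [ 0.11 -0.02  4.95] = 2 x [ 0.057 -0.009  2.474] | t 30.7 F [ 0.5 -0.7 -3. ] gap 0.129 gf 51.6
```

View pics/w9.png

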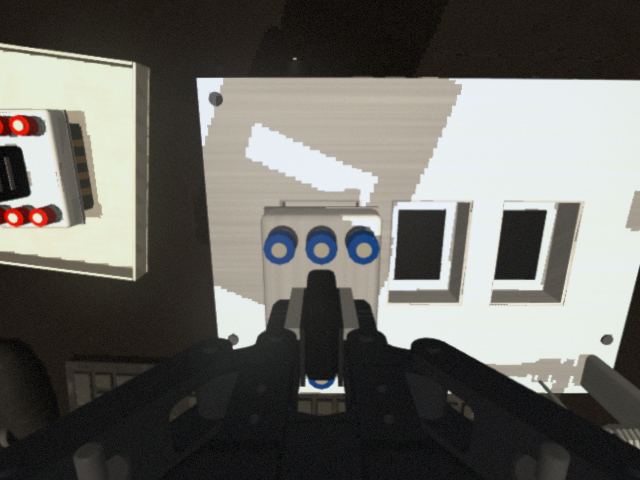

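```bash
cat >> h.py <<'E'
def held(im,c,col='b'):
    "offset of held module's front cap row (expected tool x=+29mm) in tool frame, mm"
    p,A,f,o=pose()
    hsv=cv2.cvtColor(im,cv2.COLOR_RGB2HSV)
    m=cv2.inRange(hsv,(100,120,70),(125,255,255)) if col=='b' else (cv2.inRange(hsv,(0,150,90),(8,255,255))|cv2.inRange(hsv,(172,150,90),(180,255,255)))
    m[:, :255]=0;m[:,390:]=0;m[:225]=0;m[275:]=0
    m=cv2.morphologyEx(m,cv2.MORPH_CLOSE,np.ones((3,3),np.uint8))
    cs,_=cv2.findContours(m,cv2.RETR_EXTERNAL,cv2.CHAIN_APPROX_NONE)
    b=[cv2.boundingRect(k) for k in cs]; pts=[(x+w/2-.5,y+h/2-.5) for x,y,w,h in b if w>12]
    W=pix2w('wrist',pts,p[2]+.0085-.003,c); t=(W-p)@A*1000
    print('caps px',np.round(pts,1).tolist(),'tool mm',t.round(1).tolist())
E
python3 - <<'E'
from h import *
held(cv2.imread('pics/w9.png')[:,:,::-1],cam('wrist'))
held(cv2.imread('pics/w4.png')[:,:,::-1],cam('wrist'),'r')
E
```

```text
caps px [[279.0, 247.0], [362.5, 246.5], [321.0, 246.5]] tool mm [[29.9, -16.2, -5.5], [30.1, 16.2, -5.5], [30.1, 0.1, -5.5]]
caps px [[321.0, 251.5], [278.5, 251.5], [363.5, 251.0]] tool mm [[28.0, 0.1, -5.5], [28.0, -16.5, -5.5], [28.3, 16.7, -5.5]]
```

```bash
python3 -m inch '[[1,[0,0,1.8],[0,0,0]],[1,[0,0,1],[0,0,0]],[1,[0,0,0.7],[0,0,0]],[1,[0,0,0.5],[0,0,0]],[1,[0,0,0.5],[0,0,0]],[1,[0,0,0.4],[0,0,0]],[1,[0,0,0],[0,0,0]],[1,[0,0,0],[0,0,0]]]'
```

```text
clock: 31.75
eef_pos: [0.5227, -0.0849, 0.1016]
tcp_rot: [0.0, -0.019, 1.0, -0.0]
ft_force: [-6.5, 0.8, 12.4]
finger_gap: 0.128
finger_force: 54.0
```

```bash
python3 -m inch '[[1,[0.06,0,0.05],[0,0,0]],[1,[0,0,0],[0,0,0]],[1,[0,0,0.1],[0,0,0]],[1,[0,0,0],[0,0,0]]]'
```

```text
clock: 32.25
eef_pos: [0.5227, -0.0849, 0.1015]
tcp_rot: [0.001, -0.019, 1.0, -0.001]
ft_force: [-9.6, 3.5, 25.4]
finger_gap: 0.133
finger_force: 55.8
```

```bash
python3 -m inch '[[1,[0,0,-0.1],[0,0,0]],[3,[0,0,0],[0,0,0]],[4,[0,0,0],[0,0,0]],[4,[0,0,0],[0,0,0]],[4,[0,0,-2],[0,0,0]],[4,[0,0,-4],[0,0,0]],[4,[0,0,-4],[0,0,0]],[4,[0,0,-4],[0,0,0]],[4,[0,0,0],[0,0,0]]]'
python3 - <<'E'
from h import *
c=cam('wrist');im=snap('wrist','w10.png');c2=cam('top');i2=snap('top','t3.png')
out,p=fresh(im,c,.105);show(out)
out,p=fresh(i2,c2,.056,'top');show(out)
plan([.40,.33,.30],-.4)
E
```

```text
clock: 33.38
eef_pos: [0.5229, -0.0851, 0.242]
tcp_rot: [0.003, -0.019, 1.0, -0.001]
ft_force: [-0.3, -1.0, -0.1]
finger_gap: 0.468
finger_force: 0.0
1 mean [0.697  0.2185] [[0.697, 0.218]]
3 mean [ 0.5511 -0.0836] [[0.552, -0.084], [0.55, -0.067], [0.551, -0.1]]
3 mean [ 0.4934 -0.0858] [[0.494, -0.086], [0.494, -0.102], [0.493, -0.069]]
1 mean [0.3497 0.5685] [[0.35, 0.569]]
1 mean [0.3521 0.5096] [[0.352, 0.51]]
1 mean [0.4144 0.39  ] [[0.414, 0.39]]
1 mean [0.443  0.4142] [[0.443, 0.414]]
1 mean [0.4535 0.4495] [[0.453, 0.45]]
1 mean [0.5094 0.3305] [[0.509, 0.33]]
1 mean [0.5425 0.746 ] [[0.543, 0.746]]
1 mean [0.5522 0.8605] [[0.552, 0.861]]
1 mean [0.7251 0.8275] [[0.725, 0.828]]
1 mean [0.8417 0.7352] [[0.842, 0.735]]
1 mean [0.9269 0.2774] [[0.927, 0.277]]
1 mean [1.0309 0.9184] [[1.031, 0.918]]
1 mean [1.0647 0.5986] [[1.065, 0.599]]
at [ 0.5217 -0.0846  0.2387] phi 0.037 turn [ 0.    -0.001  0.437] | shift cm [27.36 33.45 -6.13] = 11 x [ 2.487  3.041 -0.557] | t 33.5 F [-0.1 -0.6  0.2] gap 0.469 gf 0.0
```

```bash
python3 -m inch '[[4,[0,0,-1],[0,0,0.146]],[4,[0,0,-1],[0,0,0.146]],[4,[0,0,-1],[0,0,0.146]],[4,[2.4,3.1,-0.3],[0,0,0]],[4,[2.4,3.1,-0.3],[0,0,0]],[4,[2.4,3.1,-0.3],[0,0,0]],[4,[2.4,3.1,-0.3],[0,0,0]],[4,[2.4,3.1,-0.3],[0,0,0]],[4,[2.4,3.1,-0.3],[0,0,0]],[4,[2.4,3.1,-0.3],[0,0,0]],[4,[2.4,3.1,-0.3],[0,0,0]],[4,[2.4,3.1,-0.3],[0,0,0]],[4,[2.4,3.1,-0.3],[0,0,0]],[4,[2.4,3.1,-0.3],[0,0,0]],[4,[0,0,0],[0,0,0]],[4,[0,0,0],[0,0,0]]]'
python3 - <<'E'
from h import *
plan([.40,.33,.30],-.4)
c=cam('wrist');im=snap('wrist','w11.png')
out,p=fresh(im,c,.056);show(out)
E
```

```text
clock: 35.48
eef_pos: [0.4118, 0.3317, 0.3012]
tcp_rot: [-0.001, 0.199, 0.98, -0.001]
ft_force: [-0.6, -0.3, 0.5]
finger_gap: 0.465
finger_force: 0.0
at [0.4118 0.3317 0.3012] phi -0.401 turn [-0.002 -0.001 -0.001] | shift cm [ 1.02 -0.62  0.12] = 1 x [ 1.021 -0.619  0.122] | t 35.5 F [-0.6 -0.3  0.5] gap 0.465 gf 0.0
1 mean [ 0.5153 -0.1442] [[0.515, -0.144]]
1 mean [0.7854 0.5733] [[0.785, 0.573]]
2 mean [0.5624 0.3102] [[0.566, 0.318], [0.559, 0.303]]
3 mean [0.5067 0.3333] [[0.503, 0.318], [0.506, 0.333], [0.511, 0.349]]
1 mean [0.4464 0.4528] [[0.446, 0.453]]
1 mean [0.4351 0.4191] [[0.435, 0.419]]
3 mean [0.4078 0.3847] [[0.416, 0.399], [0.408, 0.385], [0.4, 0.37]]
3 mean [0.3577 0.4124] [[0.366, 0.427], [0.357, 0.412], [0.35, 0.398]]
3 mean [0.3487 0.5095] [[0.365, 0.51], [0.349, 0.51], [0.332, 0.509]]
3 mean [0.3464 0.5683] [[0.362, 0.568], [0.347, 0.57], [0.33, 0.567]]
```

View pics/w11.png

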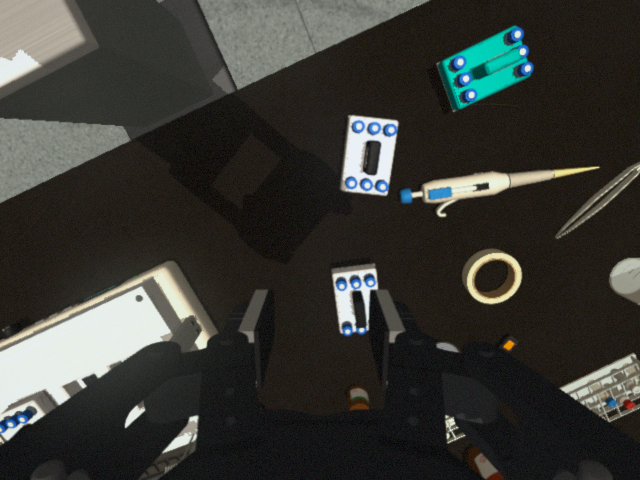

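```bash
python3 - <<'E'
from h import *
plan([.3828,.3986,.048],-.505)
E
```

```text
at [0.412  0.3314 0.3015] phi -0.402 turn [-0.001 -0.001  0.103] | shift cm [ 5.81  4.46 25.35] = 7 x [0.83  0.638 3.622] | t 35.5 F [ 0.3  0.1 -0.2] gap 0.468 gf 0.0
```

```bash
python3 -m inch '[[4.5,[0,0,1],[0,0,0.103]],[4.5,[1.16,0.89,3.4],[0,0,0]],[4.5,[1.16,0.89,3.4],[0,0,0]],[4.5,[1.16,0.89,3.4],[0,0,0]],[4.5,[1.16,0.89,3.4],[0,0,0]],[4.5,[1.17,0.9,3.4],[0,0,0]],[4.5,[0,0,3],[0,0,0]],[4.5,[0,0,2.3],[0,0,0]],[4.5,[0,0,2],[0,0,0]],[4.5,[0,0,0],[0,0,0]],[4.5,[0,0,0],[0,0,0]]]' 60
python3 - <<'E'
from h import *
plan([.3828,.3986,.048],-.505); c=cam('wrist'); im=snap('wrist','w12.png')
out,p=fresh(im,c);show([g for g in out if len(g)>1]);held(im,c)
E
```

```text
clock: 36.9
eef_pos: [0.3831, 0.3991, 0.0502]
tcp_rot: [0.0, 0.25, 0.968, 0.0]
ft_force: [1.1, -0.3, 0.3]
finger_gap: 0.529
finger_force: 0.0
at [0.3831 0.3991 0.0502] phi -0.505 turn [0.001 0.001 0.   ] | shift cm [ 0.01 -0.06  0.22] = 1 x [ 0.006 -0.061  0.216] | t 36.9 F [ 1.1 -0.3  0.3] gap 0.529 gf 0.0
3 mean [0.4071 0.3855] [[0.41, 0.384], [0.413, 0.401], [0.398, 0.372]]
3 mean [0.3566 0.4133] [[0.364, 0.427], [0.357, 0.413], [0.349, 0.399]]
3 mean [0.3478 0.5088] [[0.364, 0.509], [0.348, 0.509], [0.332, 0.508]]
caps px [[362.5, 246.5], [321.0, 246.5], [279.5, 246.5]] tool mm [[30.0, 15.6, -5.5], [30.0, -0.5, -5.5], [30.0, -16.7, -5.5]]
```

```bash
python3 -m inch '[[4.5,[0,-0.05,0.15],[0,0,0]],[1,[0,0,0],[0,0,0]],[1,[0,0,0],[0,0,0]],[1,[0,0,0],[0,0,0]],[1,[0,0,0],[0,0,0]],[1,[0,0,0],[0,0,0]],[1,[0,0,-2],[0,0,0]],[1,[0,0,-4],[0,0,0]],[1,[0,0,-4],[0,0,0]],[1,[0,0,-4],[0,0,0]],[1,[0,0,-4],[0,0,0]],[1,[0,0,-1.5],[0,0,0]],[1,[0,0,0],[0,0,0]]]' 80
python3 - <<'E'
from h import *
plan([*sh(0.001,0),.24],.036)
E
```

```text
clock: 38.58
eef_pos: [0.3823, 0.3989, 0.2424]
tcp_rot: [-0.0, 0.249, 0.968, -0.0]
ft_force: [0.6, -0.1, -2.7]
finger_gap: 0.134
finger_force: 52.8
at [0.3823 0.3989 0.2424] phi -0.504 turn [-0.   -0.   -0.54] | shift cm [-12.27 -42.05   0.24] = 11 x [-1.115 -3.823  0.022] | t 38.6 F [ 0.6 -0.1 -2.7] gap 0.134 gf 52.8
```

```bash
python3 -m inch '[[1,[0,0,0],[0,0,-0.18]],[1,[0,0,0],[0,0,-0.18]],[1,[0,0,0],[0,0,-0.18]],[1,[-1.12,-3.82,0],[0,0,0]],[1,[-1.12,-3.82,0],[0,0,0]],[1,[-1.12,-3.82,0],[0,0,0]],[1,[-1.12,-3.82,0],[0,0,0]],[1,[-1.12,-3.82,0],[0,0,0]],[1,[-1.12,-3.82,0],[0,0,0]],[1,[-1.12,-3.82,0],[0,0,0]],[1,[-1.12,-3.82,0],[0,0,0]],[1,[-1.12,-3.82,0],[0,0,0]],[1,[-1.12,-3.82,0],[0,0,0]],[1,[-1.12,-3.82,0],[0,0,0]],[1,[0,0,3.5],[0,0,0]],[1,[0,0,3.5],[0,0,0]],[1,[0,0,2.2],[0,0,0]],[1,[0,0,0],[0,0,0]],[1,[0,0,0],[0,0,0]]]'
python3 - <<'E'
from h import *
plan([*sh(0.001,0),.1005],.036); c=cam('wrist'); im=snap('wrist','w13.png');held(im,c)
for x,y in [(-.0335,.0445),(-.0335,.0915),(.0335,.0915),(.0335,.0445)]:print(w2pix('wrist',[[*sh(x,y),.072]],c)[0].round(1))
E
```

```text
clock: 40.95
eef_pos: [0.5207, -0.0166, 0.151]
tcp_rot: [-0.0, -0.018, 1.0, 0.0]
ft_force: [0.5, -0.3, -2.0]
finger_gap: 0.129
finger_force: 52.9
at [ 0.5207 -0.0166  0.151 ] phi 0.036 turn [ 0. -0.  0.] | shift cm [ 0.07 -0.04  5.05] = 2 x [ 0.035 -0.019  2.526] | t 41.0 F [ 0.5 -0.3 -2. ] gap 0.129 gf 52.9
caps px [[363.5, 250.5], [321.0, 249.5], [279.0, 249.5]] tool mm [[28.7, 16.7, -5.5], [29.1, 0.2, -5.5], [29.1, -16.1, -5.5]]
[393.4 198.9]
[470.5 199.1]
[459.  300.1]
[387.8 300.2]
```

```bash
python3 -m inch '[[1,[0.17,-0.04,1.8],[0,0,0]],[1,[0,0,1],[0,0,0]],[1,[0,0,0.7],[0,0,0]],[1,[0,0,0.5],[0,0,0]],[1,[0,0,0.5],[0,0,0]],[1,[0,0,0.4],[0,0,0]],[1,[0,0,0.1],[0,0,0]],[1,[0,0,0],[0,0,0]]]'
```

```text
clock: 42.0
eef_pos: [0.519, -0.017, 0.101]
tcp_rot: [0.0, -0.018, 1.0, -0.0]
ft_force: [-0.9, 0.7, -1.8]
finger_gap: 0.128
finger_force: 53.0
```

```bash
python3 -m inch '[[1,[0,0,0.1],[0,0,0]],[1,[0,0,0.1],[0,0,0]],[1,[0,0,0],[0,0,0]]]'
```

```text
clock: 42.38
eef_pos: [0.5191, -0.017, 0.1]
tcp_rot: [0.0, -0.018, 1.0, -0.0]
ft_force: [-3.7, 1.0, 9.1]
finger_gap: 0.131
finger_force: 54.5
```

```bash
python3 -m inch '[[1,[0,0,0.08],[0,0,0]],[1,[0,0,0],[0,0,0]],[1,[0,0,-0.08],[0,0,0]],[3,[0,0,0],[0,0,0]],[4,[0,0,0],[0,0,0]],[4,[0,0,0],[0,0,0]],[4,[0,0,-2],[0,0,0]],[4,[0,0,-4],[0,0,0]],[4,[0,0,-4],[0,0,0]],[4,[0,0,-4],[0,0,0]],[4,[0,0,0],[0,0,0]]]'
python3 - <<'E'
from h import *
c=cam('wrist');im=snap('wrist','w14.png')
out,p=fresh(im,c,.105);show([g for g in out if len(g)>1])
plan([.48,.29,.30],-.34)
E
```

```text
clock: 43.75
eef_pos: [0.52, -0.0173, 0.2415]
tcp_rot: [0.003, -0.018, 1.0, -0.001]
ft_force: [0.2, -0.5, -1.3]
finger_gap: 0.467
finger_force: 0.0
3 mean [ 0.5481 -0.0155] [[0.549, -0.016], [0.547, 0.001], [0.548, -0.032]]
3 mean [ 0.5515 -0.0836] [[0.552, -0.083], [0.552, -0.1], [0.551, -0.067]]
3 mean [ 0.4934 -0.0858] [[0.493, -0.069], [0.493, -0.086], [0.494, -0.102]]
3 mean [ 0.4905 -0.0177] [[0.49, -0.001], [0.491, -0.018], [0.491, -0.034]]
at [ 0.5192 -0.0171  0.2394] phi 0.036 turn [-0.     0.002  0.376] | shift cm [13.93 27.64 -6.06] = 8 x [ 1.742  3.456 -0.757] | t 43.8 F [-0.4  0.1 -0.9] gap 0.471 gf 0.0
```

```bash
python3 -m inch '[[4.5,[0,0,-1],[0,0,0.14]],[4.5,[0,0,-1],[0,0,0.14]],[4.5,[1.4,3.5,-0.3],[0,0,0]],[4.5,[1.4,3.5,-0.3],[0,0,0]],[4.5,[1.4,3.5,-0.3],[0,0,0]],[4.5,[1.4,3.5,-0.3],[0,0,0]],[4.5,[1.4,3.5,-0.3],[0,0,0]],[4.5,[1.4,3.5,-0.3],[0,0,0]],[4.5,[1.4,3.5,-0.3],[0,0,0]],[4.5,[1.4,3.5,-0.3],[0,0,0]],[4.5,[1.4,3.5,0],[0,0,0]],[4.5,[0.5,1.5,0],[0,0,0]],[4.5,[0,0,0],[0,0,0]]]'
python3 - <<'E'
from h import *
c=cam('wrist');im=snap('wrist','w15.png')
out,p=fresh(im,c,.056);show([g for g in out if len(g)>1])
plan([.5348,.326,.15],-.3)
E
```

```text
clock: 45.42
eef_pos: [0.4713, 0.3349, 0.2817]
tcp_rot: [-0.001, 0.121, 0.993, -0.001]
ft_force: [-0.3, -0.3, 0.2]
finger_gap: 0.524
finger_force: 0.0
3 mean [0.564  0.3177] [[0.565, 0.317], [0.568, 0.334], [0.559, 0.302]]
3 mean [0.5075 0.3331] [[0.512, 0.349], [0.508, 0.333], [0.503, 0.317]]
3 mean [0.3496 0.5097] [[0.366, 0.51], [0.349, 0.51], [0.333, 0.509]]
3 mean [0.3484 0.5679] [[0.363, 0.567], [0.347, 0.57], [0.335, 0.566]]
at [0.4715 0.3342 0.2821] phi -0.244 turn [-0.001 -0.001  0.056] | shift cm [-6.29  1.08 13.21] = 4 x [-1.571  0.271  3.302] | t 45.5 F [ 0.9 -0.1 -0.4] gap 0.529 gf 0.0
```

```bash
python3 - <<'E'
from h import *
plan([.535,.3256,.0485],-.266)
E
```

```text
at [0.4715 0.3342 0.2821] phi -0.244 turn [-0.001 -0.001  0.022] | shift cm [-6.35  0.84 23.36] = 7 x [-0.907  0.119  3.337] | t 45.5 F [ 0.9 -0.1 -0.4] gap 0.529 gf 0.0
```

```bash
python3 -m inch '[[4.5,[-1.27,0.17,3.3],[0,0,0.022]],[4.5,[-1.27,0.17,3.3],[0,0,0]],[4.5,[-1.27,0.17,3.3],[0,0,0]],[4.5,[-1.27,0.17,3.3],[0,0,0]],[4.5,[-1.27,0.16,3.3],[0,0,0]],[4.5,[0,0,3],[0,0,0]],[4.5,[0,0,2.5],[0,0,0]],[4.5,[0,0,1.3],[0,0,0]],[4.5,[0,0,0],[0,0,0]],[4.5,[0,0,0],[0,0,0]]]' 60
python3 - <<'E'
from h import *
plan([.535,.3256,.0485],-.266); c=cam('wrist'); im=snap('wrist','w16.png');held(im,c)
E
```

```text
clock: 46.72
eef_pos: [0.5356, 0.3265, 0.0511]
tcp_rot: [0.001, 0.133, 0.991, 0.0]
ft_force: [-0.0, -0.0, 0.8]
finger_gap: 0.528
finger_force: 0.0
at [0.5356 0.3265 0.0511] phi -0.266 turn [ 0.001  0.001 -0.   ] | shift cm [ 0.04 -0.1   0.26] = 1 x [ 0.036 -0.098  0.256] | t 46.7 F [-0.  -0.   0.8] gap 0.528 gf 0.0
caps px [[360.0, 248.5], [319.0, 248.5], [277.5, 248.5]] tool mm [[29.2, 14.9, -5.5], [29.2, -1.1, -5.5], [29.2, -17.2, -5.6]]
```

```bash
python3 -m inch '[[4.5,[0,-0.1,0.25],[0,0,0]],[1,[0,0,0],[0,0,0]],[1,[0,0,0],[0,0,0]],[1,[0,0,0],[0,0,0]],[1,[0,0,0],[0,0,0]],[1,[0,0,0],[0,0,0]],[1,[0,0,-2],[0,0,0]],[1,[0,0,-4],[0,0,0]],[1,[0,0,-4],[0,0,0]],[1,[0,0,-4],[0,0,0]],[1,[0,0,-4],[0,0,0]],[1,[0,0,-1.5],[0,0,0]],[1,[0,0,0],[0,0,0]]]' 80
python3 - <<'E'
from h import *
plan([*sh(0.0,0.068),.24],.036)
E
```

```text
clock: 48.4
eef_pos: [0.5347, 0.3255, 0.2418]
tcp_rot: [-0.0, 0.133, 0.991, -0.0]
ft_force: [-0.1, 0.3, -3.5]
finger_gap: 0.131
finger_force: 53.2
at [0.5347 0.3255 0.2418] phi -0.266 turn [-0.    -0.    -0.302] | shift cm [  2.8  -27.37   0.18] = 7 x [ 0.4   -3.91   0.026] | t 48.4 F [-0.1  0.3 -3.5] gap 0.131 gf 53.2
```

```bash
python3 -m inch '[[1,[0,0,0],[0,0,-0.151]],[1,[0,0,0],[0,0,-0.151]],[1,[0.4,-3.91,0],[0,0,0]],[1,[0.4,-3.91,0],[0,0,0]],[1,[0.4,-3.91,0],[0,0,0]],[1,[0.4,-3.91,0],[0,0,0]],[1,[0.4,-3.91,0],[0,0,0]],[1,[0.4,-3.91,0],[0,0,0]],[1,[0.4,-3.91,0],[0,0,0]],[1,[0,0,3.5],[0,0,0]],[1,[0,0,3.5],[0,0,0]],[1,[0,0,2.2],[0,0,0]],[1,[0,0,0],[0,0,0]],[1,[0,0,0],[0,0,0]]]'
python3 - <<'E'
from h import *
plan([*sh(0.000,0.068),.1005],.036); c=cam('wrist'); im=snap('wrist','w17.png');held(im,c)
E
```

```text
clock: 50.15
eef_pos: [0.5167, 0.051, 0.1506]
tcp_rot: [-0.0, -0.018, 1.0, -0.0]
ft_force: [0.7, 0.3, -1.6]
finger_gap: 0.126
finger_force: 53.4
at [0.5167 0.051  0.1506] phi 0.036 turn [-0. -0.  0.] | shift cm [ 0.01 -0.01  5.01] = 2 x [ 0.007 -0.004  2.503] | t 50.1 F [ 0.7  0.3 -1.6] gap 0.126 gf 53.4
caps px [[363.0, 252.5], [321.0, 252.5], [278.5, 252.5]] tool mm [[27.9, 16.5, -5.5], [27.9, 0.1, -5.5], [27.9, -16.4, -5.5]]
```

```bash
python3 -m inch '[[1,[0.12,0,1.8],[0,0,0]],[1,[0,0,1],[0,0,0]],[1,[0,0,0.7],[0,0,0]],[1,[0,0,0.5],[0,0,0]],[1,[0,0,0.5],[0,0,0]],[1,[0,0,0.4],[0,0,0]],[1,[0,0,0.15],[0,0,0]],[1,[0,0,0],[0,0,0]]]'
```

```text
clock: 51.2
eef_pos: [0.5155, 0.051, 0.0999]
tcp_rot: [0.0, -0.018, 1.0, -0.0]
ft_force: [-0.5, -0.8, -2.3]
finger_gap: 0.13
finger_force: 53.6
```

```bash
python3 -m inch '[[1,[0,0,0.1],[0,0,0]],[1,[0,0,0.05],[0,0,0]],[1,[0,0,0.05],[0,0,0]],[1,[0,0,0],[0,0,0]]]'
```

```text
clock: 51.7
eef_pos: [0.5156, 0.051, 0.0996]
tcp_rot: [0.001, -0.018, 1.0, -0.0]
ft_force: [-5.9, 0.2, 13.3]
finger_gap: 0.13
finger_force: 56.0
```

```bash
python3 -m inch '[[1,[0,0,-0.1],[0,0,0]],[3,[0,0,0],[0,0,0]],[4,[0,0,0],[0,0,0]],[4,[0,0,0],[0,0,0]],[4,[0,0,-2],[0,0,0]],[4,[0,0,-4],[0,0,0]],[4,[0,0,-4],[0,0,0]],[4,[0.5,-1,-4],[0,0,0]],[5,[1.5,-2,-4],[0,0,0]],[5,[2,-2,-4],[0,0,0]],[5,[2,-1.4,-4],[0,0,0]],[5,[0,0,-3],[0,0,0]],[5,[0,0,0],[0,0,0]]]'
python3 - <<'E'
from h import *
c=cam('wrist');im=snap('wrist','w18.png');t=snap('top','t4.png')
out,p=fresh(im,c,.105);show([g for g in out if len(g)>1])
plan([.653,-.012,.40],.036)
for s in [(.123,0),(.134,0),(.145,0)]: print(w2pix('wrist',[[*sh(*s),.279]],c)[0],w2pix('top',[[*sh(*s),.279]])[0])
b=np.zeros((600,800,3),np.uint8);b[:300,:400]=cv2.resize(im,(400,300));b[:300,400:]=cv2.resize(t,(400,300));b[300:,200:600]=cv2.resize(t[40:300,250:597],(400,300))
cv2.imwrite('pics/c18.png',b[:,:,::-1])
E
```

```text
clock: 53.32
eef_pos: [0.4581, -0.0154, 0.3907]
tcp_rot: [0.002, -0.018, 1.0, -0.001]
ft_force: [-0.4, 0.3, -0.7]
finger_gap: 0.59
finger_force: 0.0
3 mean [ 0.5484 -0.0155] [[0.549, -0.015], [0.548, 0.001], [0.549, -0.032]]
3 mean [ 0.5513 -0.0833] [[0.551, -0.067], [0.551, -0.083], [0.552, -0.1]]
3 mean [0.5456 0.0525] [[0.545, 0.069], [0.546, 0.052], [0.546, 0.036]]
3 mean [0.4881 0.0501] [[0.487, 0.067], [0.488, 0.05], [0.489, 0.034]]
3 mean [ 0.4902 -0.0175] [[0.49, -0.001], [0.49, -0.018], [0.491, -0.034]]
3 mean [ 0.4931 -0.0855] [[0.492, -0.069], [0.493, -0.086], [0.494, -0.102]]
at [ 0.4577 -0.0151  0.3881] phi 0.036 turn [ 0.    -0.001  0.   ] | shift cm [-19.53  -0.4   -1.19] = 5 x [-3.905 -0.079 -0.239] | t 53.4 F [-0.1  0.1 -0.5] gap 0.584 gf 0.0
[316.53822875 444.74878278] [366.30599797 171.83206597]
[316.57791765 454.82547572] [366.03894684 167.02297749]
[316.61691531 464.69530956] [365.77257918 162.22975681]
```

View pics/c18.png

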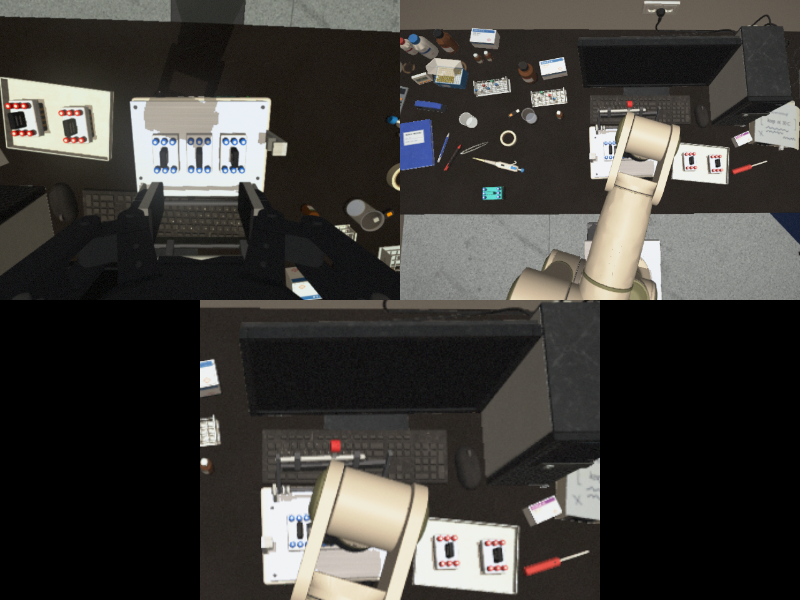

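```bash
python3 - <<'E'
from h import *
t=cv2.imread('pics/t4.png')[:,:,::-1];hsv=cv2.cvtColor(np.ascontiguousarray(t),cv2.COLOR_RGB2HSV)
m=cv2.inRange(hsv,(0,150,80),(8,255,255))|cv2.inRange(hsv,(172,150,80),(180,255,255));m[:150]=0;m[185:]=0;m[:,:340]=0;m[:,400:]=0
x,y,w,h=cv2.boundingRect(m);print(x,y,w,h)
print(pix2w('top',[(x+w/2-.5,y+h/2-.5)],.285),sh(.134,0))
print(pix2w('top',[(366,137),(366,59)],.1),pix2w('top',[(366,137),(366,59)],.45))
E
```

```text
363 161 9 11
[[ 0.65332845 -0.01374779  0.285     ]] [ 0.65291318 -0.01217704]
[[ 0.79162616 -0.03089768  0.1       ]
 [ 1.01225666 -0.03489123  0.1       ]] [[6.56234551e-01 3.47089184e-03 4.50000000e-01]
 [8.12668628e-01 6.39330672e-04 4.50000000e-01]]
```

```bash
python3 -m inch '[[6,[-3.9,0.1,0],[0,0,0]],[6,[-3.9,0.1,0],[0,0,0]],[6,[-3.9,0,0],[0,0,0]],[6,[-3.9,-0.2,0],[0,0,0]],[6,[-3.9,-0.4,0],[0,0,0]],[6,[0,0,2],[0,0,0]],[6,[0,0,3],[0,0,0]],[6,[0,0,3],[0,0,0]],[6,[0,0,2],[0,0,0]],[6,[0,0,0],[0,0,0]],[6,[0,0,0],[0,0,0]]]' 40
python3 - <<'E'
from h import *
plan([.653,-.013,.260],.036)
im=snap('wrist','w19.png')
E
```

```text
clock: 54.8
eef_pos: [0.653, -0.012, 0.2893]
tcp_rot: [0.0, -0.018, 1.0, -0.0]
ft_force: [-0.3, -0.1, 0.4]
finger_gap: 0.705
finger_force: 0.0
at [ 0.653  -0.012   0.2893] phi 0.036 turn [-0.  0.  0.] | shift cm [-0.   -0.1   2.93] = 1 x [-1.000e-03 -1.010e-01  2.929e+00] | t 54.8 F [-0.3 -0.1  0.4] gap 0.705 gf 0.0
```

View pics/w19.png

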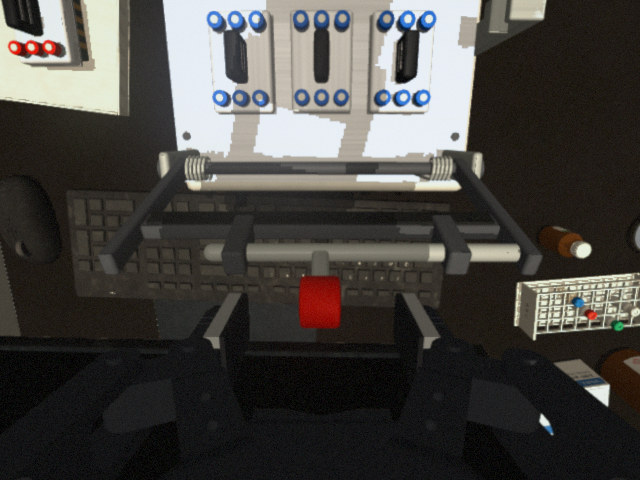

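```bash
python3 -m inch '[[6,[0,-0.1,1.5],[0,0,0]],[6,[0,0,1.4],[0,0,0]],[6,[0,0,0],[0,0,0]],[1.5,[0,0,0],[0,0,0]],[1.5,[0,0,0],[0,0,0]],[1.5,[0,0,0],[0,0,0]],[1.5,[0,0,0],[0,0,0]],[1.5,[0,0,0],[0,0,0]],[1.5,[0,0,0],[0,0,0]]]' 70
python3 - <<'E'
from h import *
plan([*sh(-.066,0),.117],.036)
t=np.arange(1.9,-.01,-.1);x=8.5-15.1*np.cos(t);z=13.6+15.1*np.sin(t)
print([[round(-a,2),0,round(-b,2)] for a,b in zip(np.diff(x),np.diff(z))])
E
```

```text
clock: 55.98
eef_pos: [0.653, -0.0128, 0.2605]
tcp_rot: [0.001, -0.018, 1.0, 0.0]
ft_force: [1.5, 2.9, 5.3]
finger_gap: 0.198
finger_force: 69.2
at [ 0.653  -0.0128  0.2605] phi 0.036 turn [0.    0.001 0.   ] | shift cm [20.01  0.07 14.35] = 7 x [2.858 0.009 2.05 ] | t 56.0 F [1.5 2.9 5.3] gap 0.198 gf 69.2
[[np.float64(1.45), 0, np.float64(-0.42)], [np.float64(1.49), 0, np.float64(-0.27)], [np.float64(1.5), 0, np.float64(-0.12)], [np.float64(1.51), 0, np.float64(0.03)], [np.float64(1.5), 0, np.float64(0.18)], [np.float64(1.47), 0, np.float64(0.33)], [np.float64(1.43), 0, np.float64(0.48)], [np.float64(1.38), 0, np.float64(0.62)], [np.float64(1.31), 0, np.float64(0.75)], [np.float64(1.23), 0, np.float64(0.88)], [np.float64(1.13), 0, np.float64(1.0)], [np.float64(1.03), 0, np.float64(1.1)], [np.float64(0.91), 0, np.float64(1.2)], [np.float64(0.79), 0, np.float64(1.29)], [np.float64(0.66), 0, np.float64(1.36)], [np.float64(0.52), 0, np.float64(1.42)], [np.float64(0.37), 0, np.float64(1.46)], [np.float64(0.23), 0, np.float64(1.49)], [np.float64(0.08), 0, np.float64(1.51)]]
```

```bash
python3 -m inch '[[1.5,[1.45,0,-0.42],[0,0,0]],[1.5,[1.49,0,-0.27],[0,0,0]],[1.5,[1.5,0,-0.12],[0,0,0]],[1.5,[1.51,0,0.03],[0,0,0]],[1.5,[1.5,0,0.18],[0,0,0]],[1.5,[1.47,0,0.33],[0,0,0]],[1.5,[1.43,0,0.48],[0,0,0]],[1.5,[1.38,0,0.62],[0,0,0]],[1.5,[1.31,0,0.75],[0,0,0]],[1.5,[1.23,0,0.88],[0,0,0]],[1.5,[0,0,0],[0,0,0]]]' 80
python3 - <<'E'
from h import *
plan([*sh(.085-.151*np.cos(.9),0),.117+.151*np.sin(.9)],.036)
E
```

```text
clock: 57.35
eef_pos: [0.5111, -0.0179, 0.2367]
tcp_rot: [0.003, -0.018, 1.0, 0.0]
ft_force: [3.8, 4.8, 9.3]
finger_gap: 0.193
finger_force: 82.8
at [ 0.5111 -0.0179  0.2367] phi 0.036 turn [-0.     0.005  0.   ] | shift cm [0.1  0.06 0.14] = 1 x [0.096 0.062 0.138] | t 57.4 F [3.8 4.8 9.3] gap 0.193 gf 82.8
```

```bash
python3 -m inch '[[1.5,[1.13,0,1.0],[0,0,0]],[1.5,[1.03,0,1.1],[0,0,0]],[1.5,[0.91,0,1.2],[0,0,0]],[1.5,[0.79,0,1.29],[0,0,0]],[1.5,[0.66,0,1.36],[0,0,0]],[1.5,[0.52,0,1.42],[0,0,0]],[1.5,[0.37,0,1.46],[0,0,0]],[1.5,[0.23,0,1.49],[0,0,0]],[1.5,[0.08,0,1.4],[0,0,0]],[1.5,[0,0,0],[0,0,0]]]' 100
python3 - <<'E'
from h import *
plan([*sh(-.066,0),.117],.036)
E
```

```text
clock: 58.6
eef_pos: [0.4552, -0.02, 0.1191]
tcp_rot: [0.003, -0.018, 1.0, 0.0]
ft_force: [6.8, 8.7, 11.4]
finger_gap: 0.196
finger_force: 107.6
at [ 0.4552 -0.02    0.1191] phi 0.036 turn [ 0.     0.007 -0.   ] | shift cm [0.22 0.07 0.21] = 1 x [0.217 0.066 0.215] | t 58.6 F [ 6.8  8.7 11.4] gap 0.196 gf 107.6
```

```bash
python3 -m inch '[[1.5,[0.1,0.05,0.2],[0,0,0]],[1.5,[0,0,0.2],[0,0,0]],[1.5,[0,0,0],[0,0,0]],[1.5,[0,0,0],[0,0,0]]]'
```

```text
clock: 59.1
eef_pos: [0.4551, -0.0199, 0.1163]
tcp_rot: [0.005, -0.018, 1.0, -0.0]
ft_force: [6.6, 6.3, 14.0]
finger_gap: 0.196
finger_force: 108.0
```

```bash
python3 -m inch '[[1.5,[0.05,0.05,0.15],[0,0,0]],[1.5,[0,0,0.15],[0,0,0]],[1.5,[0,0,0],[0,0,0]],[1.5,[0,0,0],[0,0,0]]]'
```

```text
clock: 59.6
eef_pos: [0.4551, -0.0199, 0.1134]
tcp_rot: [0.005, -0.018, 1.0, -0.001]
ft_force: [9.0, 4.9, 12.8]
finger_gap: 0.198
finger_force: 107.8
```

```bash
cat >> h.py <<'E'
def knob(im):
    hsv=cv2.cvtColor(np.ascontiguousarray(im),cv2.COLOR_RGB2HSV)
    m=cv2.inRange(hsv,(0,150,60),(8,255,255))|cv2.inRange(hsv,(172,150,60),(180,255,255));m[:,:285]=0;m[:,360:]=0;m[:240]=0;m[420:]=0
    n,l,s,_=cv2.connectedComponentsWithStats(m); 
    return s[1+s[1:,4].argmax()].tolist()
E
python3 - <<'E'
from h import *
print('w2',knob(cv2.imread('pics/w2.png')[:,:,::-1])); im=snap('wrist','w20.png');print('now',knob(im))
plan([*sh(-.066,0),.117],.036)
E
```

```text
w2 [295, 304, 53, 67, 3387]
now [294, 311, 56, 70, 3648]
at [ 0.4551 -0.0199  0.1134] phi 0.036 turn [-0.002  0.01  -0.   ] | shift cm [ 0.2   0.06 -0.36] = 1 x [ 0.203  0.063 -0.358] | t 59.6 F [ 8.2  4.2 12.8] gap 0.191 gf 107.8
```

```bash
cat >> h.py <<'E'
def knobz(k,p,A=None,x=None):
    K,d,_,_=cam('wrist');T=np.array(manip.camera_params('wrist')['T_tool_cam'])
    if A is None: A=pose()[1]
    r=A@T[:3,:3];t=A@T[:3,3]+p
    v=np.array([[[k[0]+k[2]/2-.5,k[1]+k[3]/2-.5]]]);q=cv2.undistortPoints(v,K,d).ravel();D=r@np.array([*q,1])
    x=sh(-.066,0)[0] if x is None else x
    s=(x-t[0])/D[0];return (t+s*D).round(4)
E
python3 - <<'E'
from h import *
A0=np.array([[-np.cos(.035),-np.sin(.035),0],[-np.sin(.035),np.cos(.035),0],[0,0,-1]]).T
print(knobz([295,304,53,67],np.array([.4546,.0008,.1194]),A0))
print(knobz([294,311,56,70],pose()[0]), pose()[1].round(3).tolist())
E
```

```text
[0.453  0.0009 0.1437]
[ 0.453  -0.0196  0.1436] [[-0.999, -0.036, 0.011], [-0.036, 0.999, -0.002], [-0.01, -0.002, -1.0]]
```

```bash
python3 -m inch '[[1.5,[0,0,0.15],[0,0,0]],[1.5,[0,0,0.15],[0,0,0]],[1.5,[0,0,0],[0,0,0]],[1.5,[0,0,0],[0,0,0]]]' 120
python3 - <<'E'
from h import *
im=snap('wrist','w21.png');k=knob(im);print(k,knobz(k,pose()[0]))
plan([*sh(-.066,0),.117],.036)
E
```

```text
clock: 60.15
eef_pos: [0.455, -0.0199, 0.1103]
tcp_rot: [0.005, -0.018, 1.0, -0.001]
ft_force: [9.1, 4.7, 12.0]
finger_gap: 0.194
finger_force: 107.8
[294, 311, 56, 70, 3660] [ 0.453  -0.0196  0.1404]
at [ 0.455  -0.0199  0.1103] phi 0.036 turn [-0.002  0.01  -0.   ] | shift cm [ 0.2   0.06 -0.67] = 1 x [ 0.197  0.061 -0.67 ] | t 60.2 F [10.   4.3 11.6] gap 0.198 gf 107.8
```

```bash
python3 -m inch '[[1.5,[0,0,0.1],[0,0,0]],[1.5,[0,0,0.1],[0,0,0]],[1.5,[0,0,0.1],[0,0,0]],[1.5,[0,0,0],[0,0,0]],[1.5,[0,0,0],[0,0,0]]]'
python3 - <<'E'
from h import *
im=snap('wrist','w22.png');k=knob(im);print(k,knobz(k,pose()[0]))
E
```

```text
clock: 60.82
eef_pos: [0.455, -0.0199, 0.1076]
tcp_rot: [0.005, -0.018, 1.0, -0.001]
ft_force: [6.8, 5.2, 15.8]
finger_gap: 0.196
finger_force: 108.1
[294, 311, 56, 70, 3658] [ 0.453  -0.0196  0.1377]
```

```bash
python3 -m inch '[[1.5,[0,0,0.1],[0,0,0]],[1.5,[0,0,0.1],[0,0,0]],[1.5,[0,0,0],[0,0,0]],[1.5,[0,0,0],[0,0,0]]]'
python3 - <<'E'
from h import *
im=snap('wrist','w23.png');k=knob(im);print(k,knobz(k,pose()[0]))
E
```

```text
clock: 61.38
eef_pos: [0.4552, -0.02, 0.1062]
tcp_rot: [0.005, -0.018, 1.0, -0.001]
ft_force: [5.6, 5.6, 23.1]
finger_gap: 0.197
finger_force: 109.1
[294, 311, 56, 70, 3675] [ 0.453  -0.0197  0.1365]
```

```bash
python3 -m inch '[[1.5,[0,0.3,0],[0,0,0]],[1.5,[0,0.4,0],[0,0,0]],[1.5,[0,0.4,0],[0,0,0]],[1.5,[0,0.4,0],[0,0,0]],[1.5,[0,0.4,0],[0,0,0]],[1.5,[0,0.4,0],[0,0,0]],[1.5,[0,0.15,0],[0,0,0]],[1.5,[0,0,0],[0,0,0]],[1.5,[0,0,0],[0,0,0]]]'
python3 - <<'E'
from h import *
im=snap('wrist','w24.png');k=knob(im);print(k,knobz(k,pose()[0]))
E
```

```text
clock: 62.55
eef_pos: [0.4544, 0.0041, 0.1062]
tcp_rot: [0.005, -0.018, 1.0, -0.001]
ft_force: [4.1, -0.1, 23.2]
finger_gap: 0.192
finger_force: 109.1
[294, 311, 56, 70, 3681] [0.453  0.0044 0.1352]
```

```bash
python3 -m inch '[[1.5,[0,0.1,0],[0,0,0]],[1.5,[0,0.1,0],[0,0,0]],[1.5,[0,0.05,0],[0,0,0]],[1.5,[0,0,0],[0,0,0]]]'
```

```text
clock: 63.1
eef_pos: [0.4543, 0.0053, 0.1062]
tcp_rot: [0.005, -0.018, 1.0, -0.003]
ft_force: [2.5, -8.8, 23.1]
finger_gap: 0.197
finger_force: 109.1
```

```bash
python3 -m inch '[[1.5,[0,-0.05,-0.2],[0,0,0]],[1.5,[0,0,-0.2],[0,0,0]],[1.5,[0,0,-0.2],[0,0,0]],[1.5,[0,0,-0.2],[0,0,0]],[1.5,[0,0,0],[0,0,0]],[1.5,[0,0,0],[0,0,0]]]'
```

```text
clock: 63.85
eef_pos: [0.4542, 0.0053, 0.1126]
tcp_rot: [0.005, -0.018, 1.0, -0.002]
ft_force: [16.6, -7.4, 2.8]
finger_gap: 0.197
finger_force: 106.4
```

```bash
python3 -m inch '[[1.5,[0,-0.05,0],[0,0,0]],[4,[0,0,0],[0,0,0]],[4.5,[0,0,0],[0,0,0]],[4.5,[0,0,0],[0,0,0]],[4.5,[0,0,-2],[0,0,0]],[4.5,[0,0,-4],[0,0,0]],[4.5,[0,0,-4],[0,0,0]],[4.5,[0,0,-4],[0,0,0]],[4.5,[0,0,-4],[0,0,0]],[4.5,[0,0,-4],[0,0,0]],[4.5,[1.5,0,-1],[0,0,0]],[4.5,[0,0,0],[0,0,0]],[4.5,[0,0,0],[0,0,0]],[4.5,[0,0,0],[0,0,0]]]'
python3 - <<'E'
from h import *
c=cam('wrist');im=snap('wrist','w25.png');p=pose()[0]
hsv=cv2.cvtColor(np.ascontiguousarray(im),cv2.COLOR_RGB2HSV)
m=cv2.inRange(hsv,(0,150,60),(8,255,255))|cv2.inRange(hsv,(172,150,60),(180,255,255))
n,l,s,_=cv2.connectedComponentsWithStats(m)
for k in s[1:]:
    if k[4]>80: print(k.tolist(),pix2w('wrist',[(k[0]+k[2]/2,k[1]+k[3]/2)],.14,c)[0].round(4))
print(p,sh(-.066,.025))
out,_=fresh(im,c,.105);show([g for g in out if len(g)>1])
t=snap('top','t5.png')
for nm in ['beaker','amber_bottle','done_1','hold_bar','bolt_knob']: print(nm,[(np.round(e['extent']).astype(int).tolist(),round(e['conf'],2)) for e in manip.recognise('top',nm)])
E
```

```text
clock: 65.6
eef_pos: [0.4357, 0.0061, 0.3403]
tcp_rot: [-0.001, -0.018, 1.0, 0.0]
ft_force: [0.2, 0.3, -0.8]
finger_gap: 0.525
finger_force: 0.0
[52, 201, 40, 10, 209] [ 0.4349 -0.2309  0.14  ]
[311, 224, 18, 22, 385] [0.4548 0.006  0.14  ]
[62, 247, 38, 10, 193] [ 0.4807 -0.2288  0.14  ]
[0.43571281 0.00608655 0.34045528] [0.45214296 0.00560831]
3 mean [0.5488 0.0522] [[0.548, 0.068], [0.549, 0.053], [0.549, 0.036]]
3 mean [ 0.5512 -0.0155] [[0.551, 0.001], [0.551, -0.015], [0.552, -0.032]]
3 mean [ 0.4929 -0.0859] [[0.491, -0.069], [0.494, -0.086], [0.494, -0.102]]
3 mean [0.4879 0.0502] [[0.488, 0.05], [0.489, 0.034], [0.487, 0.067]]
3 mean [ 0.4904 -0.0181] [[0.489, -0.003], [0.491, -0.017], [0.491, -0.035]]
beaker [([303, 194, 417, 287], 0.2)]
amber_bottle [([251, 175, 261, 190], 0.63), ([324, 227, 332, 257], 0.46)]
done_1 [([492, 246, 517, 277], 0.85), ([451, 246, 474, 272], 0.77)]
hold_bar [([316, 198, 413, 259], 0.88)]
bolt_knob []
```

```bash
python3 - <<'E'
from h import *
a=cv2.imread('pics/top0.png');b=cv2.imread('pics/t5.png')
d=cv2.absdiff(a,b)[165:205,188:270].max(2);print((d>40).sum(),d.mean())
print(manip.close_job())
E
```

```text
0 9.347560975609756
the job is handed in; nothing more can be done
None
```

The job is handed in. Both red-capped modules stand in the tray, all three blue-capped modules are home in the sockets, and the bar stayed down bolted after I let go. The beaker and amber bottle were not disturbed.

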